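# Load and lock the tumbler tray of a showroom display riser

## Robot

A 6-joint arm with a two-finger parallel gripper is mounted at the origin on the work surface. World frame = base frame: x ahead of the robot, y to its left, z up, the work surface at z = 0. Lengths are in mm, angles in rad, forces in N, time in s.
With the tool pointing down it reaches from about 275 to 850 mm from the base axis. Payload 5.2 kg.
Tool frame: the origin (TCP) lies on the front face of the gripper's body, between the roots of the fingers; the fingertips stand 73 mm ahead of it and the grasp point (between the pads) lies 54 mm ahead of it; z points along the fingers, x is the direction in which the jaws open and shut, and the axes are right-handed (so a half turn about z gives the same grasp; the last joint's range is limited). The gripper opens to 85 mm and grips with 20 to 120 N. Pads are 22 mm wide; open, the fingers measure 114 mm over their backs; the gripper's body (76 mm by 85 mm) begins 54 mm behind the grasp point. The pads swing forward as they close: fully open they stand 13 mm farther back than shut.
Start: joints at [-1.441, 0.259, 1.535, -0, 1.348, -0.203], TCP at [179.701, -519.82, 303.91] pointing down, gripper open.
Joint ranges: [-3.14, 3.14], [-0.91, 2.08], [0.19, 2.58], [-1.22, 4.36], [0.22, 2.71], [-3.12, 3.12]. Speed limits (rad/s): [2.57, 2.57, 3.14, 3.14, 3.14, 3.14].

## Interface

Orientations are given as a unit quaternion [x, y, z, w].
In Python, from station import robot, vision gives the robot as it stands.
- The arm moves only by the tool servo_tool, never from a script. Its argument "deltas" is a list that holds one entry, the list of rows, each a list of 5 numbers: the finger opening in cm, from 0 to 8.54, then the shift along the tool's x, y, z in cm, then the turn about the tool's z in degrees. In form: [[[jaw, dx, dy, dz, turn], ...]]. A call has 1 to 8 rows; each row shifts and turns the commanded pose from where the row before left it, along the tool's axes as they then stand; what a row does not reach is not made up. A row lasts 1/10 s, in which the tool goes at most 50 mm and 8.59 degrees, less where a joint would pass 70% of its speed; a pose out of reach is approached as far as the arm can. A call is refused whole if a number of a shift passes 5 or a number of a turn 8.59, either way. A call with a gripper value outside its range is refused whole. The fingers move at their own pace and stop on an object; "newtons" is the grip in N (left out, the last holds). Time passes only in rows, so rows that do not move let the fingers close. It gives the time, the measured TCP pose, the force and the opening at its end, in the units of the state.
- robot.get_obs(): the state, without advancing time (a new reading comes with each control period).
- vision.grab_frame(name): name is "scene" or "side" or "wrist"; returns (picture, depth): 384x512x3 uint8, red, green, blue; 384x512 float32, mm along the optical axis (not along the pixel's ray), 0 where there is no reading.
- vision.camera_params(name): a dict with "intrinsics" (3x3 intrinsics, pixels), "D" ([k1, k2, p1, p2, k3] as OpenCV has them; the pictures are not rectified), "world_to_cam" (4x4, takes a point from world to camera coordinates); the wrist camera has in their place "tool_from_camera" (4x4, takes a point from camera to tool coordinates, whose origin is the TCP and whose axes are the tool frame's). Camera axes: x right, y up, looking along -z (the intrinsics and any distortion apply to the point x, -y, -z); pixel columns grow to the right and rows downward; lengths in mm; the calibration is good to about 2 mm. A picture is of the moment at which its call begins: read the wrist's pose just before it. camera_params takes no time and is no camera call.
- robot.job_done(): hands the job in, once; it reports no verdict.
The state is a dict: "t": time; "joint_positions": joint angles; "dq": joint speeds; "tau": joint torques, N m; "ee_pos": TCP position; "ee_rot": TCP orientation; "ft_force": force on the tool from outside, world axes, zero at the start; "torque": the same for the moment, N m; "gripper_width": finger opening in mm.
Only numpy, scipy, OpenCV 4.12 (cv2) and the standard library are available. Lean on these libraries where they do the work, as an engineer would, in place of code of your own. Each camera call takes 0.05 s, during which the arm holds its last target.

## Task

Put the teal square tumblers on show in the display riser: draw back the bolt on its tray, pull the tray right out, and stand every tumbler rim down in a pocket of its own. When all are in, push the tray fully home and shoot the bolt fully again; leave the other samples where they are.

Things in the scene. Friction and masses are not known exactly. Their poses are not given: they have to be found in the camera images.
- riser: fixed display riser, 400 mm wide, 255 deep: white base and side panels, clear top board at 150 to 162 mm height. Origin: middle of its underside. x = into the riser, y = along its width, to the robot's left, z up. The top covers x -0.016 to 0.114; before it the panels step down to low wings, 68 mm high, at x -0.15 to -0.01, y +-0.186 to +-0.200.
- tray (a joint): pull-out tray: 0 = fully home under the clear top, 0.15 m = fully out, towards the riser's -x. About 3 N of friction; stays where left. Its white front ledge (138 mm deep, top at 42 mm height) carries the bow handle and the bolt; four square pockets lie behind the ledge, and behind them a clear upstand to 95 mm height, 57 mm from the pockets' centres. Bolted, it has 3 mm of play.
- bolt (a joint): steel barrel bolt along y on the right-hand (-y) end of the tray's ledge: 0 = fully shot, its rod through the hole in the right-hand wing; 0.035 m = fully drawn back, towards +y. About 2 N of friction; stays where left. It travels with the tray; the rod is clear of the wing from 0.015 on, and can enter it only when the tray is home.
- bolt_knob (a point): centre of the bolt's upright round knob: 16 mm across, 20 mm high, on an 8 mm stem; the point is half-way up it, at 80 mm height, 38 mm above the ledge. Two straps beside it reach 17 mm above the ledge. Moves with bolt and tray. Axes as the riser's.
- tray_handle (a point): middle of the top bar of the steel bow handle on the tray's ledge: bar 10 mm thick, 90 mm long along the riser's y, at 74 mm height, 32 mm above the ledge. Moves with the tray. Axes as the riser's.
- pocket1 (a point): centre of the floor of a square pocket in the tray: 58 x 58 mm, 20 mm deep, grey floor at 30 mm height, rims at 50 mm. The four lie in a row along the riser's y, 90 mm apart, 150 mm behind the handle. Moves with the tray; axes as the riser's. With the tray fully out it is 99 mm in front of the clear top's edge.
- pocket2 (a point): centre of the floor of a square pocket in the tray: 58 x 58 mm, 20 mm deep, grey floor at 30 mm height, rims at 50 mm. The four lie in a row along the riser's y, 90 mm apart, 150 mm behind the handle. Moves with the tray; axes as the riser's. With the tray fully out it is 99 mm in front of the clear top's edge.
- pocket3 (a point): centre of the floor of a square pocket in the tray: 58 x 58 mm, 20 mm deep, grey floor at 30 mm height, rims at 50 mm. The four lie in a row along the riser's y, 90 mm apart, 150 mm behind the handle. Moves with the tray; axes as the riser's. With the tray fully out it is 99 mm in front of the clear top's edge.
- pocket4 (a point): centre of the floor of a square pocket in the tray: 58 x 58 mm, 20 mm deep, grey floor at 30 mm height, rims at 50 mm. The four lie in a row along the riser's y, 90 mm apart, 150 mm behind the handle. Moves with the tray; axes as the riser's. With the tray fully out it is 99 mm in front of the clear top's edge.
- tumbler1 (a point): centre of a teal square plastic tumbler: 50 x 50 mm outside, 75 mm long, walls 4 mm, closed base with a 12 mm band of dark non-slip rubber round it, open rim, about 90 g; it starts lying on a side on the counter, so the point is 25 mm up. Its x axis runs along the tumbler from the base to the open rim (the point is 37.5 mm from either end); y and z are across it. May be absent (None): 3 or 4 are there.
- tumbler2 (a point): centre of a teal square plastic tumbler: 50 x 50 mm outside, 75 mm long, walls 4 mm, closed base with a 12 mm band of dark non-slip rubber round it, open rim, about 90 g; it starts lying on a side on the counter, so the point is 25 mm up. Its x axis runs along the tumbler from the base to the open rim (the point is 37.5 mm from either end); y and z are across it. May be absent (None): 3 or 4 are there.
- tumbler3 (a point): centre of a teal square plastic tumbler: 50 x 50 mm outside, 75 mm long, walls 4 mm, closed base with a 12 mm band of dark non-slip rubber round it, open rim, about 90 g; it starts lying on a side on the counter, so the point is 25 mm up. Its x axis runs along the tumbler from the base to the open rim (the point is 37.5 mm from either end); y and z are across it. May be absent (None): 3 or 4 are there.
- tumbler4 (a point): centre of a teal square plastic tumbler: 50 x 50 mm outside, 75 mm long, walls 4 mm, closed base with a 12 mm band of dark non-slip rubber round it, open rim, about 90 g; it starts lying on a side on the counter, so the point is 25 mm up. Its x axis runs along the tumbler from the base to the open rim (the point is 37.5 mm from either end); y and z are across it. May be absent (None): 3 or 4 are there.
- compact: small black round compact case, 56 mm across, 20 mm high, lying among the tumblers; origin at the centre of its underside. Another sample: leave it alone.
- jar: clear screw-lid jar, 68 mm across, 100 mm high; origin at the centre of its underside. Another sample: leave it alone.
- mug: orange plastic mug, 72 mm across, 85 mm high, handle on one side; origin at the centre of its underside. Another sample: leave it alone.
- tape_ring: dark blue ring, 100 mm across with a 72 mm hole, 26 mm high; origin at the centre of its underside. Another sample: leave it alone.
- soapbox: pink soap box, 110 x 70 x 38 mm, lying on the riser's clear top; origin at the centre of its underside. Another sample: leave it alone.
- canister: squat dark blue canister with a knob on its lid, 72 mm across, 75 mm high, standing on the riser's clear top; origin at the centre of its underside. Another sample: leave it alone.
- dish: pink bowl, 100 mm across, 35 mm high, standing on the riser's clear top; origin at the centre of its underside. Another sample: leave it alone.
Things that resemble listed ones, but are neither listed nor needed, are in the scene too. Leave any red or yellow look-alike of the part that bears tumbler1 alone. Leave any red look-alike of the part that bears tumbler4 alone.

How it is judged:
By the outcome, as a careful person would: the job done as asked, in the order asked, and still so for the second after the job is handed in, with the robot touching nothing.
Of tumbler_1, tumbler_2, tumbler_3, tumbler_4 only 3 to 4 are there at a start; the rules pass over those that are not, and their reading is None.
At some moment in a run one of tumbler_1, tumbler_2, tumbler_3, tumbler_4 may be knocked a few centimetres aside while the robot is not near it.
Once in a run the grip may slacken for a moment while it holds something.
It also fails if it takes over 210 s, if anything falls off the work surface, if the arm or the gripper's body presses on something with over 40 N, if the wrist force passes 120 N, or if a joint passes its speed limit or range.

## Working session

There is one attempt and no reset: what is moved stays moved. The work goes in short steps, Python scripts to look and compute and a tool call to move; the robot and the scene stay as the last step left them, time stands still between calls to the robot, and variables do not carry over. Pictures are saved under pics/ and viewed, and the job is handed in when it is done.

Besides the shell and the picture viewer there is one more tool, called in YAML: its name, and indented under it one key for each argument. servo_tool: Moves the arm, as the interface text tells. Its arguments: {"type":"object","properties":{"deltas":{"type":"array","items":{"type":"array","items":{"type":"array","items":{"type":"number"}}}},"newtons":{"type":"number"}},"required":["deltas"]}

```bash
ls; mkdir -p pics; python3 - <<'E'
from station import robot, vision
import cv2
o=robot.get_obs();print(o)
for n in("scene","side","wrist"):
    im,d=vision.grab_frame(n);cv2.imwrite(f"pics/{n}0.png",im[:,:,::-1])
    import numpy as np;np.save(f"pics/{n}0.npy",d)
    print(n,vision.camera_params(n))
E
```

```text
pics
{'t': 0.0, 'joint_positions': array([-1.44077865e+00,  2.59349333e-01,  1.53609661e+00, -1.38325579e-05,
        1.34800927e+00, -2.02754992e-01]), 'dq': array([ 8.10313059e-04,  7.87226609e-04, -1.80635942e-03, -4.20610551e-04,
       -9.95080168e-05, -4.98465778e-04]), 'tau': array([-1.54644989e-03, -4.46034980e+01, -2.90575165e+01, -5.09409947e-04,
        1.17085566e-02,  1.15583543e-06]), 'ee_pos': array([ 179.65394966, -519.40245693,  303.06574009]), 'ee_rot': array([ 8.14452759e-01, -5.80229123e-01, -6.39074793e-04, -6.77431837e-04]), 'ft_force': array([-0.00992188,  0.1133258 ,  1.36690462]), 'torque': array([0.04235459, 0.00914588, 0.0125263 ]), 'gripper_width': 85.28942000967194}
scene {'intrinsics': array([[351.14960927,   0.        , 260.67500098],
       [  0.        , 351.14960927, 191.42423829],
       [  0.        ,   0.        ,   1.        ]]), 'D': array([-0.10321494,  0.        ,  0.        ,  0.        ,  0.        ]), 'world_to_cam': array([[ 9.19852031e-01, -3.92264015e-01,  1.08811127e-03,
        -5.20284948e+02],
       [ 3.66822553e-01,  8.61168394e-01
[... 745 characters left out ...]
    [ 0.00000000e+00,  0.00000000e+00,  0.00000000e+00,
         1.00000000e+00]])}
wrist {'intrinsics': array([[288.94455252,   0.        , 256.83120885],
       [  0.        , 288.94455252, 193.73951591],
       [  0.        ,   0.        ,   1.        ]]), 'D': array([-0.01130901,  0.        ,  0.        ,  0.        ,  0.        ]), 'tool_from_camera': array([[ 9.99999916e-01, -2.69735316e-04, -3.09678559e-04,
         4.37578871e-01],
       [-3.43035734e-04, -9.63212445e-01, -2.68740893e-01,
        -6.78955574e+01],
       [-2.25797332e-04,  2.68740977e-01, -9.63212457e-01,
        -7.09053708e+01],
       [ 0.00000000e+00,  0.00000000e+00,  0.00000000e+00,
         1.00000000e+00]])}
```

View pics/scene0.png

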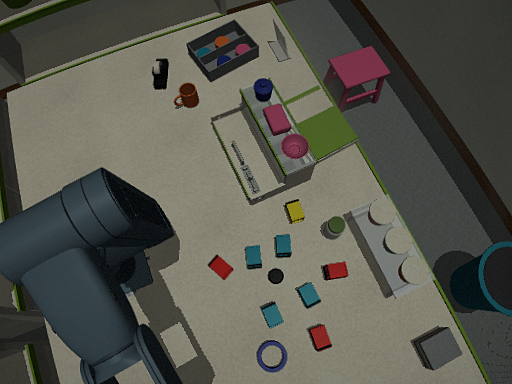

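View pics/side0.png

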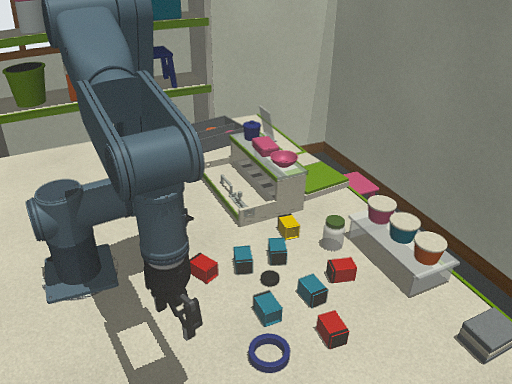

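View pics/wrist0.png

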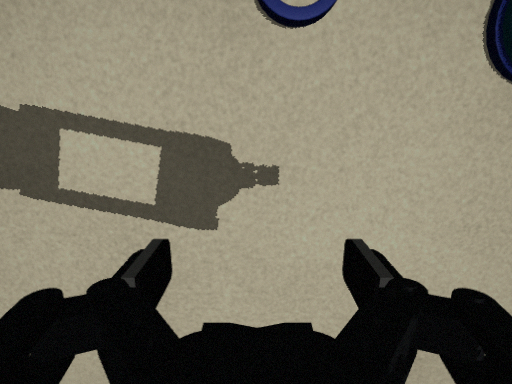

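```bash
cat > h.py <<'E'
from station import robot, vision
import cv2, numpy as np
from scipy.spatial.transform import Rotation as R
def cam(name,obs=None):
    c=vision.camera_params(name)
    if name=="wrist":
        T=np.eye(4);T[:3,:3]=R.from_quat(obs['ee_rot']).as_matrix();T[:3,3]=obs['ee_pos']
        c2w=T@c['tool_from_camera']
    else: c2w=np.linalg.inv(c['world_to_cam'])
    return c['intrinsics'],c['D'],c2w
def grab(name,tag=None):
    o=robot.get_obs();im,d=vision.grab_frame(name)
    if tag: cv2.imwrite(f"pics/{tag}.png",im[:,:,::-1])
    np.savez(f"pics/last_{name}.npz",im=im,d=d,pos=o['ee_pos'],rot=o['ee_rot'])
    return im,d,o
def load(name):
    z=np.load(f"pics/last_{name}.npz");return z['im'],z['d'],dict(ee_pos=z['pos'],ee_rot=z['rot'])
def rays(name,uv,o=None):
    K,D,c2w=cam(name,o)
    p=cv2.undistortPoints(np.array(uv,float).reshape(-1,1,2),K,D).reshape(-1,2)
    return np.c_[p[:,0],-p[:,1],-np.ones(len(p))],c2w
def onz(name,uv,z,o=None):
    r,c=rays(name,uv,o);w=r@c[:3,:3].T;t=(z-c[2,3])/w[:,2];return c[:3,3]+w*t[:,None]
def dep(name,uv,d,o=None):
    r,c=rays(name,uv,o);uv=np.array(uv,int).reshape(-1,2);dd=d[uv[:,1],uv[:,0]]
    return (r*dd[:,None])@c[:3,:3].T+c[:3,3]
def cloud(name,d,o=None):
    v,u=np.mgrid[0:384,0:512];return dep(name,np.c_[u.ravel(),v.ravel()],d,o).reshape(384,512,3)
def proj(name,P,o=None):
    K,D,c2w=cam(name,o);w=np.linalg.inv(c2w);P=np.atleast_2d(P)
    q=P@w[:3,:3].T+w[:3,3];q=q*[1,-1,-1]
    return cv2.projectPoints(q,np.zeros(3),np.zeros(3),K,D)[0].reshape(-1,2)
def crop(im,u0,v0,u1,v1,s,tag):
    c=cv2.resize(im[v0:v1,u0:u1],None,fx=s,fy=s,interpolation=cv2.INTER_CUBIC);cv2.imwrite(f"pics/{tag}.png",c[:,:,::-1])
E
python3 - <<'E'
from h import *
im=cv2.imread("pics/scene0.png")[:,:,::-1]
crop(im,200,190,360,340,4,"c1"); crop(im,200,70,330,210,4,"c2")
d=np.load("pics/scene0.npy");P=cloud("scene",d)
hsv=cv2.cvtColor(np.ascontiguousarray(im),cv2.COLOR_RGB2HSV)
m=((hsv[...,0]>85)&(hsv[...,0]<105)&(hsv[...,1]>100)).astype(np.uint8)
n,l,s,c=cv2.connectedComponentsWithStats(m)
for i in range(1,n):
    if s[i,4]>60:
        q=P[l==i];q=q[q[:,2]>45]
        print(c[i].round(),s[i,4],len(q),np.median(q,0).round(1) if len(q) else 0)
E
```

```text
[202.  51.] 86 0 0
[283. 245.] 280 264 [ 581.  -165.2   49.4]
[476. 284.] 1948 7 [ 405.  -373.  1277.4]
[253. 256.] 284 262 [ 468.3 -160.2   49.1]
[308. 295.] 327 287 [ 591.9 -355.3   49.1]
[272. 315.] 321 313 [ 449.5 -369.8   49.3]
```

View pics/c1.png

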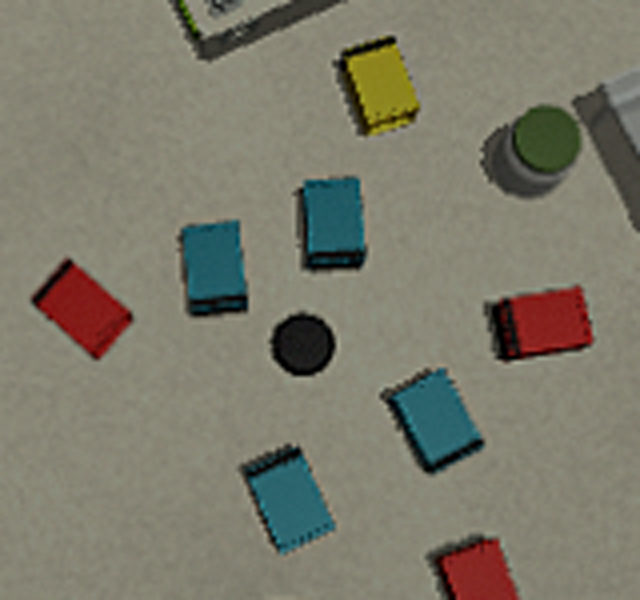

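View pics/c2.png

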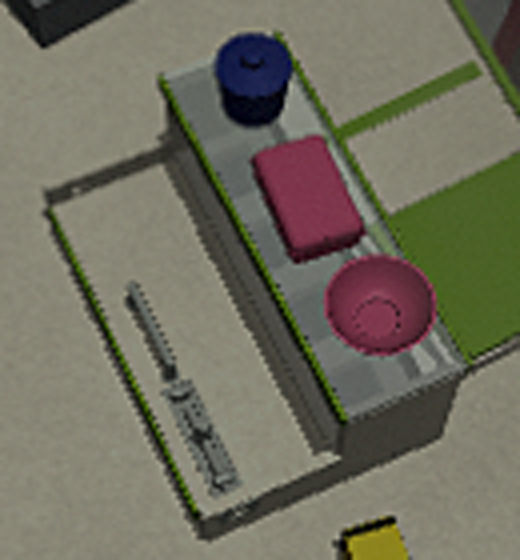

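```bash
python3 - <<'E'
from h import *
f=lambda l:[(200+a/4,70+b/4) for a,b in l]
print(onz("scene",f([(163,78),(343,418),(465,365),(278,33)]),162).round(1))
w=onz("scene",f([(47,195),(203,525)]),68);print(w.round(1), np.linalg.norm(w[0]-w[1]))
k=onz("scene",f([(203,434),(130,290),(170,375)]),85);print(k.round(1))
E
```

```text
[[664.5 427.8 162. ]
 [675.   35.8 162. ]
 [795.1  39.9 162. ]
 [787.9 433.6 162. ]]
[[526.1 408.6  68. ]
 [536.3  23.7  68. ]] 385.0877330671182
[[568.4  99.9  85. ]
 [561.3 265.8  85. ]
 [562.9 167.2  85. ]]
```

```bash
cat >> h.py <<'E'
def go(x,y,z,phi=None):
    "print tool shift cm (at present yaw) and turn deg"
    o=robot.get_obs();r=R.from_quat(o['ee_rot']).as_matrix();p=o['ee_pos']
    a=np.degrees(np.arctan2(r[1,0],r[0,0]))
    t=(r.T@(np.array([x,y,z])-p))/10
    print("t",round(o['t'],2),"pos",p.round(1),"yaw",round(a,2),"w",round(o['gripper_width'],1),"F",o['ft_force'].round(1),"q",np.degrees(o['joint_positions']).round(0))
    print("shift cm",t.round(2), "turn",None if phi is None else round(-((phi-a+180)%360-180),2))
E
python3 -c "
from h import *
go(480,-280,350,-90)"
```

```text
t 0.15 pos [ 179.7 -519.5  303.3] yaw -70.93 w 85.6 F [ 0.1  0.9 -0.3] q [-83.  15.  88.   0.  77. -12.]
shift cm [-12.83 -36.21  -4.64] turn 19.07
```

servo_tool:
  deltas:
    - [[8.5,-1.6,-4.5,-0.58,0],[8.5,-1.6,-4.5,-0.58,0],[8.5,-1.6,-4.5,-0.58,0],[8.5,-1.6,-4.5,-0.58,0],[8.5,-1.6,-4.5,-0.58,0],[8.5,-1.6,-4.5,-0.58,0],[8.5,-1.6,-4.5,-0.58,0],[8.5,-1.6,-4.7,-0.58,0]]

```text
t: 0.95
ee_pos: [481.1, -279.1, 350.4]
ee_rot: [0.814, -0.58, -0.0, 0.0]
ft_force: [-0.2, -0.7, -0.5]
gripper_width: 85.3
```

servo_tool:
  deltas:
    - [[8.5,0,0,0,8.5],[8.5,0,0,0,8.5],[8.5,0,0,0,2],[8.5,0,0,0,0],[8.5,0,0,0,0],[8.5,0,0,0,0]]

```text
t: 1.55
ee_pos: [479.9, -280.7, 350.2]
ee_rot: [0.708, -0.706, -0.0, -0.0]
ft_force: [-0.1, -0.4, 0.5]
gripper_width: 84.9
```

```bash
python3 - <<'E'
from h import *
go(480,-280,350,-90)
im,d,o=grab("wrist","w1")
E
```

```text
t 1.55 pos [ 479.9 -280.7  350.2] yaw -89.9 w 84.9 F [-0.1 -0.4  0.5] q [-42.  14.  83.   0.  83.  48.]
shift cm [-0.07 -0.01  0.02] turn 0.1
```

View pics/w1.png

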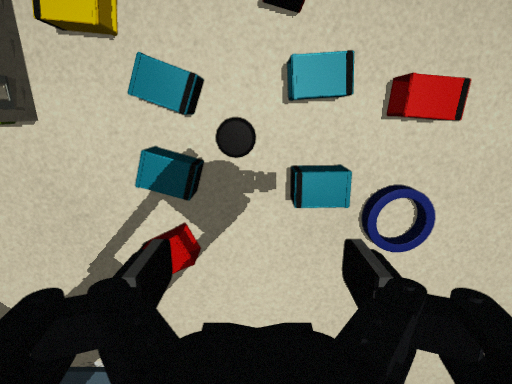

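```bash
cat >> h.py <<'E'
def tumblers(name,im,d,o,verbose=True):
    P=cloud(name,d,o);hsv=cv2.cvtColor(np.ascontiguousarray(im),cv2.COLOR_RGB2HSV)
    teal=(hsv[...,0]>85)&(hsv[...,0]<105)&(hsv[...,1]>100)&(hsv[...,2]>50)
    top=((P[...,2]>43)&(P[...,2]<57)&(d>0)).astype(np.uint8)
    n,l,s,c=cv2.connectedComponentsWithStats(top);out=[]
    for i in range(1,n):
        m=l==i
        if s[i,4]<150 or (teal&m).sum()<0.4*s[i,4]: continue
        q=P[m][:,:2].astype(np.float32)
        (cx,cy),(w,h),a=cv2.minAreaRect(q)
        ang=np.radians(a) if w>h else np.radians(a+90)
        ct=P[teal&m][:,:2].mean(0);ax=np.array([np.cos(ang),np.sin(ang)])
        if (ct-[cx,cy])@ax<0: ax=-ax     # teal is towards the rim
        dark=np.degrees(np.arctan2(ax[1],ax[0]))
        out.append((cx,cy,dark))
        if verbose: print("px",c[i].round(),"ctr",round(cx,1),round(cy,1),"size",round(max(w,h),1),round(min(w,h),1),"axis base->rim deg",round(dark,1),"off",((ct-[cx,cy])@ax).round(1),"z",np.median(P[m][:,2]).round(1))
    return out
E
python3 - <<'E'
from h import *
im,d,o=load("wrist");tumblers("wrist",im,d,o)
crop(im,90,40,380,230,2.7,"w1c")
E
```

```text
px [322.  74.] ctr 593.0 -359.2 size 75.4 49.6 axis base->rim deg 94.4 off 3.9 z 51.0
px [162.  83.] ctr 582.0 -165.7 size 74.8 51.0 axis base->rim deg 69.9 off 2.6 z 50.9
px [166. 175.] ctr 469.1 -161.9 size 74.1 51.5 axis base->rim deg 73.9 off 5.8 z 50.8
px [322. 188.] ctr 450.9 -367.8 size 75.7 50.6 axis base->rim deg -88.9 off 2.9 z 50.9
```

View pics/w1c.png

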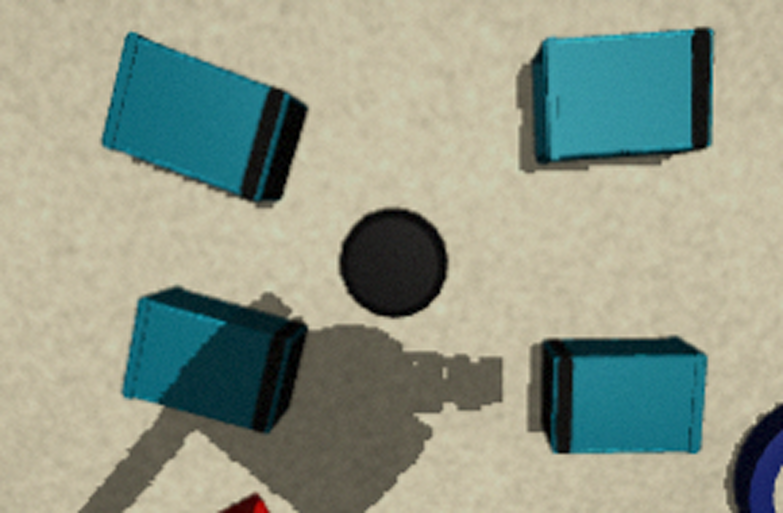

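servo_tool:
  deltas:
    - [[8.5,-4.9,-0.4,0,0],[8.5,-4.9,-0.4,0,0],[8.5,-4.9,-0.4,0,0],[8.5,-4.9,-0.4,0,0],[8.5,-4.9,-0.4,0,0],[8.5,-4.9,-0.4,0,0],[8.5,-4.9,-0.4,0,0],[8.5,-4.9,-0.4,0,0]]

```text
t: 2.4
ee_pos: [511.4, 113.2, 350.6]
ee_rot: [0.708, -0.707, 0.0, -0.0]
ft_force: [1.4, -0.7, 1.0]
gripper_width: 84.7
```

servo_tool:
  deltas:
    - [[8.5,-4.0,0,0,0],[8.5,0,0,0,0],[8.5,0,0,0,0],[8.5,0,0,0,0]]

```text
t: 2.8
ee_pos: [511.6, 150.6, 350.3]
ee_rot: [0.707, -0.707, 0.0, 0.0]
ft_force: [0.5, 0.6, -0.1]
gripper_width: 85.2
```

```bash
python3 - <<'E'
from h import *
go(568,100,250,-90)
im,d,o=grab("wrist","w2")
E
```

```text
t 2.8 pos [511.6 150.6 350.3] yaw -89.96 w 85.2 F [ 0.5  0.6 -0.1] q [ 4. 12. 86. -0. 83. 94.]
shift cm [ 5.05 -5.64 10.03] turn 0.04
```

View pics/w2.png

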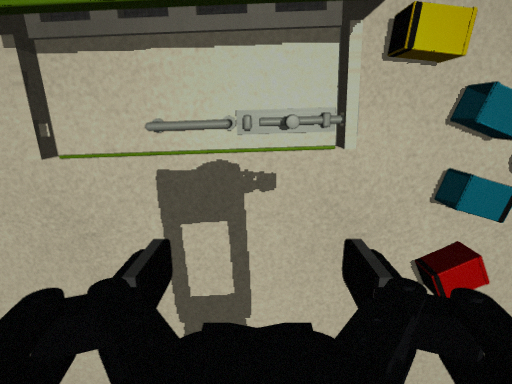

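```bash
python3 - <<'E'
from h import *
im,d,o=load("wrist")
crop(im,130,90,370,170,3.3,"w2c")
P=cloud("wrist",d,o)
m=(P[...,2]>70)&(P[...,2]<82)&(P[...,0]>540)&(P[...,0]<600)&(P[...,1]>120)
q=P[m];print("handle",len(q),q.mean(0).round(1),q.min(0).round(1),q.max(0).round(1),cv2.minAreaRect(q[:,:2].astype(np.float32)))
m=(P[...,2]>84)&(P[...,2]<95)&(P[...,0]>540)&(P[...,0]<600)&(P[...,1]<140)
q=P[m];print("knob",len(q),q.mean(0).round(1),q.min(0).round(1),q.max(0).round(1))
m=(P[...,2]>60)&(P[...,2]<72)&(P[...,1]<70)&(P[...,1]>10)&(P[...,0]>500)&(P[...,0]<690)
q=P[m];print("Rwing",q.min(0).round(1),q.max(0).round(1),cv2.minAreaRect(q[:,:2].astype(np.float32)))
m=(P[...,2]>60)&(P[...,2]<72)&(P[...,1]>380)&(P[...,0]>500)&(P[...,0]<690)
q=P[m];print("Lwing",q.min(0).round(1),q.max(0).round(1),cv2.minAreaRect(q[:,:2].astype(np.float32)))
E
```

```text
handle 762 [567.3 238.1  78.3] [542.9 181.4  70. ] [598.2 430.1  81.6] ((581.0119018554688, 307.197021484375), (55.123138427734375, 248.38294982910156), 4.9902825355529785)
knob 165 [571.4 111.1  90.6] [563.6 102.7  84.8] [578.8 118.4  92.7]
Rwing [538.5  28.7  60. ] [689.7  69.6  71.8] ((613.9615478515625, 50.767913818359375), (151.35848999023438, 40.57863235473633), 1.9816148281097412)
Lwing [525.5 414.1  60. ] [685.4 435.   71.9] ((605.2350463867188, 425.14422607421875), (159.95327758789062, 17.397701263427734), 2.0547993183135986)
```

View pics/w2c.png

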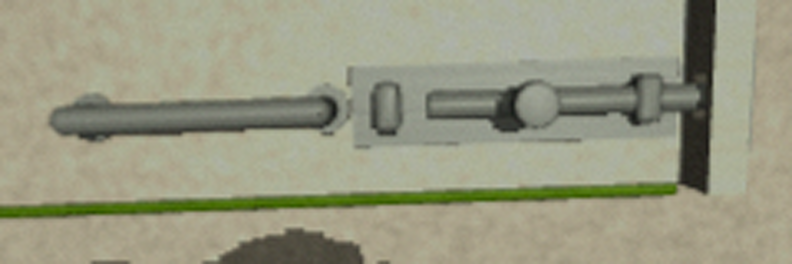

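servo_tool:
  deltas:
    - [[6,0,0,0,-8.5],[6,0,0,0,-8.5],[6,0,0,0,-8.5],[6,0,0,0,-8.5],[6,0,0,0,-8.5],[6,0,0,0,-8.5],[6,0,0,0,-8.5],[6,0,0,0,-8.5]]

```text
t: 3.65
ee_pos: [511.8, 149.7, 350.4]
ee_rot: [0.982, -0.189, 0.0, 0.0]
ft_force: [0.1, 0.4, 0.4]
gripper_width: 59.9
```

servo_tool:
  deltas:
    - [[5,0,0,0,-8.5],[5,0,0,0,-8.5],[5,0,0,0,-8.5],[5,0,0,0,-8.5],[5,0,0,0,-8.5],[5,0,0,0,-8.5],[5,0,0,0,-8.5],[5,0,0,0,-8.5]]

```text
t: 4.45
ee_pos: [511.8, 149.7, 350.4]
ee_rot: [0.92, 0.393, -0.0, 0.0]
ft_force: [0.0, 0.2, 0.3]
gripper_width: 50.2
```

servo_tool:
  deltas:
    - [[4,0,0,0,-8.5],[4,0,0,0,-8.5],[4,0,0,0,-8.5],[4,0,0,0,-8.5],[4,0,0,0,-8.5],[4,0,0,0,-3],[4,0,0,0,0]]

```text
t: 5.15
ee_pos: [511.8, 149.9, 350.4]
ee_rot: [0.698, 0.716, -0.0, 0.0]
ft_force: [-0.6, 0.4, -0.1]
gripper_width: 39.9
```

```bash
python3 - <<'E'
from h import *
go(571.3,111,200,91.6)
im,d,o=grab("wrist","w3")
P=cloud("wrist",d,o)
m=(P[...,2]>71)&(P[...,2]<83)&(P[...,0]>545)&(P[...,0]<590)&(P[...,1]>170)&(P[...,1]<300)
q=P[m];print("handle",len(q),q.mean(0).round(1),q.min(0).round(1),q.max(0).round(1),cv2.minAreaRect(q[:,:2].astype(np.float32)))
m=(P[...,2]>84)&(P[...,2]<95)&(P[...,0]>540)&(P[...,0]<600)&(P[...,1]<140)
q=P[m];print("knob",len(q),q.mean(0).round(1),q.min(0).round(1),q.max(0).round(1))
E
```

```text
t 5.15 pos [511.8 149.9 350.4] yaw 91.44 w 39.9 F [-0.6  0.4 -0.1] q [  4.  12.  86.  -0.  83. -87.]
shift cm [-4.03  5.85 15.04] turn -0.16
handle 611 [565.  229.6  78.3] [559.6 181.2  71.1] [572.2 279.8  81.3] ((565.9751586914062, 230.50326538085938), (10.077071189880371, 98.57115936279297), 2.315361738204956)
knob 132 [569.1 110.1  90.2] [562.7 101.9  84.8] [577.2 117.8  92.3]
```

View pics/w3.png

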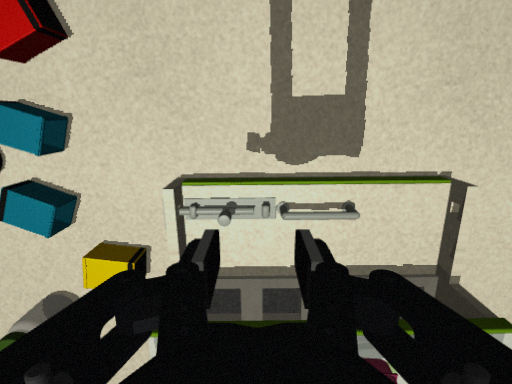

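servo_tool:
  deltas:
    - [[4,-1.35,1.9,4,0],[4,-1.35,1.9,4,0],[4,-1.3,1.95,4,0],[4,0,0,3,0],[4,0,0,3,0],[4,0,0,3,0],[4,0,0,0,0],[4,0,0,0,0]]

```text
t: 6.0
ee_pos: [570.2, 112.5, 140.5]
ee_rot: [0.698, 0.716, -0.0, -0.0]
ft_force: [0.6, -0.1, 0.9]
gripper_width: 39.8
```

```bash
python3 - <<'E'
from h import *
go(570,110.5,137,92)
E
```

```text
t 6.0 pos [570.2 112.5 140.5] yaw 91.47 w 39.8 F [ 0.6 -0.1  0.9] q [  0.  27.  95.  -0.  58. -91.]
shift cm [-0.2  -0.02  0.35] turn -0.53
```

servo_tool:
  deltas:
    - [[4,-0.2,0,0.35,-0.5],[1.2,0,0,0,0],[1.2,0,0,0,0],[1.2,0,0,0,0],[1.2,0,0,0,0],[1.2,0,0,0,0]]
  newtons: 30

```text
t: 6.6
ee_pos: [570.8, 110.9, 138.2]
ee_rot: [0.694, 0.72, 0.001, 0.001]
ft_force: [-0.8, -1.3, 6.3]
gripper_width: 15.0
```

servo_tool:
  deltas:
    - [[1.2,0.6,0,0,0],[1.2,0.8,0,0,0],[1.2,0.8,0,0,0],[1.2,0.8,0,0,0],[1.2,0.6,0,0,0],[1.2,0,0,0,0],[1.2,0,0,0,0]]

```text
t: 7.3
ee_pos: [569.7, 143.5, 138.2]
ee_rot: [0.694, 0.72, -0.002, 0.003]
ft_force: [-2.0, -16.2, 8.0]
gripper_width: 14.9
```

```bash
python3 - <<'E'
from h import *
go(570,146,137,92)
E
```

```text
t 7.3 pos [569.7 143.5 138.2] yaw 92.12 w 14.9 F [ -2.  -16.2   8. ] q [  3.  28.  94.  -0.  58. -88.]
shift cm [0.25 0.04 0.12] turn 0.12
```

servo_tool:
  deltas:
    - [[4,0,0,0,0],[4,0,0,0,0],[4,0,0,-2,0],[4,0,0,-4,0],[4,0,-2,-4,0],[4,0,-2,-4,0],[4,0,0,0,0],[4,0,0,0,0]]

```text
t: 8.1
ee_pos: [528.9, 146.2, 278.0]
ee_rot: [0.694, 0.72, 0.001, 0.001]
ft_force: [0.2, 0.5, -0.1]
gripper_width: 40.3
```

```bash
cat >> h.py <<'E'
def knobs(P,x0=540,x1=600):
    m=(P[...,2]>71)&(P[...,2]<83)&(P[...,0]>x0)&(P[...,0]<x1)&(P[...,1]>175)&(P[...,1]<300)
    q=P[m];print("handle",len(q),q.mean(0).round(1),q.min(0).round(1),q.max(0).round(1),cv2.minAreaRect(q[:,:2].astype(np.float32)))
    m=(P[...,2]>85)&(P[...,2]<95)&(P[...,0]>x0)&(P[...,0]<x1)&(P[...,1]<180)&(P[...,1]>60)
    q=P[m];print("knob",len(q),q.mean(0).round(1),q.min(0).round(1),q.max(0).round(1))
E
python3 - <<'E'
from h import *
go(570,146,137,92)
im,d,o=grab("wrist","w4")
knobs(cloud("wrist",d,o))
E
```

```text
t 8.1 pos [528.9 146.2 278. ] yaw 92.11 w 40.3 F [ 0.2  0.5 -0.1] q [  4.  16.  91.   0.  74. -88.]
shift cm [-0.17  4.07 14.12] turn 0.11
handle 971 [564.8 229.5  78.2] [559.4 180.8  71. ] [571.8 278.8  82.1] ((565.5935668945312, 229.7960205078125), (9.517005920410156, 98.15934753417969), 1.976508617401123)
knob 215 [568.2 141.9  90.1] [561.4 133.9  85.1] [576.4 149.4  92.3]
```

View pics/w4.png

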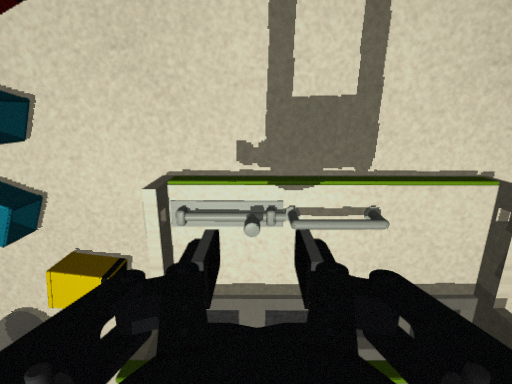

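servo_tool:
  deltas:
    - [[4,0.9,0.5,0,0],[4,4,2,0,0],[4,3.5,1,0,8.5],[4,0,0,0,8.5],[4,0,0,0,8.5],[4,0,0,0,8.5],[4,0,0,0,8.5],[4,0,0,0,8.5]]

```text
t: 8.95
ee_pos: [560.9, 231.5, 274.5]
ee_rot: [0.937, 0.348, -0.002, -0.0]
ft_force: [-0.3, 0.1, 0.1]
gripper_width: 40.0
```

servo_tool:
  deltas:
    - [[4,0,0,0,8.5],[4,0,0,0,8.5],[4,0,0,0,8.5],[4,0,0,0,8.5],[4,0,0,0,5.1],[4,0,0,0,0],[4,0,0,0,0]]

```text
t: 9.65
ee_pos: [560.8, 231.2, 275.3]
ee_rot: [1.0, 0.019, -0.001, 0.0]
ft_force: [0.1, -0.7, 0.6]
gripper_width: 40.0
```

```bash
python3 - <<'E'
from h import *
go(565.5,229.7,128,2)
im,d,o=grab("wrist","w5")
knobs(cloud("wrist",d,o))
E
```

```text
t 9.65 pos [560.8 231.2 275.3] yaw 2.12 w 40.0 F [ 0.1 -0.7  0.6] q [12. 22. 82.  0. 76. 10.]
shift cm [ 0.5   0.16 14.73] turn 0.12
handle 1046 [566.  234.7  78.6] [559.8 183.4  71.4] [572.3 281.2  81.8] ((566.3453979492188, 232.24609375), (9.76460075378418, 98.00506591796875), 2.206603765487671)
knob 204 [569.3 143.9  90.2] [561.9 134.9  85.1] [576.9 151.3  93. ]
```

servo_tool:
  deltas:
    - [[4,0.5,0,4,0],[4,0,0,4,0],[4,0,0,4,0],[4,0,0,2.5,0],[4,0,0,0.2,0],[0.6,0,0,0,0],[0.6,0,0,0,0],[0.6,0,0,0,0]]
  newtons: 40

```text
t: 10.5
ee_pos: [566.5, 231.2, 131.8]
ee_rot: [1.0, 0.017, 0.001, -0.0]
ft_force: [-1.0, 0.1, 2.0]
gripper_width: 8.6
```

servo_tool:
  deltas:
    - [[0.6,0,0,0,0],[0.6,0,0,0,0],[0.6,-0.5,0,0,0],[0.6,-1,0,0,0],[0.6,-1.5,0,0,0],[0.6,-1.5,0,0,0],[0.6,-1.5,0,0,0],[0.6,-1.5,0,0,0]]

```text
t: 11.3
ee_pos: [492.0, 228.6, 131.7]
ee_rot: [1.0, 0.017, 0.003, -0.001]
ft_force: [3.1, -0.1, 7.1]
gripper_width: 8.6
```

Moves freely at 3 N; on to the end stop.

servo_tool:
  deltas:
    - [[0.6,-1.5,0,0,0],[0.6,-1.5,0,0,0],[0.6,-1.5,0,0,0],[0.6,-1.5,0,0,0],[0.6,-1,0,0,0],[0.6,-0.5,0,0,0],[0.6,-0.4,0,0,0],[0.6,0,0,0,0]]

```text
t: 12.1
ee_pos: [415.9, 226.0, 131.7]
ee_rot: [1.0, 0.017, 0.006, -0.001]
ft_force: [11.2, -0.5, 0.6]
gripper_width: 8.1
```

```bash
python3 - <<'E'
from h import *
go(416,225,128,2)
E
```

```text
t 12.1 pos [415.9 226.  131.7] yaw 1.99 w 8.1 F [11.2 -0.5  0.6] q [ 15.  18. 111.  -0.  50.  13.]
shift cm [-0.    0.1   0.37] turn -0.01
```

servo_tool:
  deltas:
    - [[3,0,0,0,0],[3,0,0,0,0],[3,0,0,-2,0],[3,0,0,-4,0],[3,0,0,-5,0],[4,1,0,-5,0],[4,3,0,-5,0],[4,4,0,-2,0]]

```text
t: 12.9
ee_pos: [486.8, 228.8, 356.6]
ee_rot: [1.0, 0.018, 0.002, -0.001]
ft_force: [0.7, 0.5, 0.3]
gripper_width: 40.3
```

servo_tool:
  deltas:
    - [[6,0,0,0,0],[6,0,0,0,0],[6,0,0,0,0]]

```text
t: 13.2
ee_pos: [485.7, 228.1, 350.0]
ee_rot: [1.0, 0.017, -0.002, 0.0]
ft_force: [-0.6, 0.0, -0.2]
gripper_width: 60.0
```

```bash
python3 - <<'E'
from h import *
go(416,225,128,2)
im,d,o=grab("wrist","w6")
knobs(cloud("wrist",d,o),390,450)
E
```

```text
t 13.2 pos [485.7 228.1 350. ] yaw 1.98 w 60.0 F [-0.6  0.  -0.2] q [13. 12. 85.  0. 83. 11.]
shift cm [-6.88  0.06 22.23] turn -0.02
handle 671 [416.9 228.7  78.7] [410.1 177.5  71.6] [422.9 275.4  81.7] ((416.3683166503906, 226.3799591064453), (10.321928024291992, 97.95211029052734), 2.130464792251587)
knob 118 [421.  138.5  90.1] [414.9 130.1  85. ] [427.3 145.5  92.9]
```

View pics/w6.png

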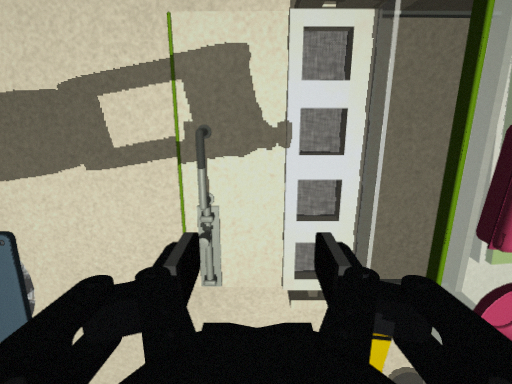

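```bash
python3 - <<'E'
from h import *
im,d,o=load("wrist");P=cloud("wrist",d,o)
m=((P[...,2]>25)&(P[...,2]<37)&(P[...,0]>520)&(P[...,0]<620)).astype(np.uint8)
n,l,s,c=cv2.connectedComponentsWithStats(m,connectivity=4)
for i in range(1,n):
    if s[i,4]>200:
        q=P[l==i];lo=np.percentile(q,1,0);hi=np.percentile(q,99,0);print(c[i].round(),s[i,4],lo.round(1),hi.round(1),((lo+hi)/2).round(1))
crop(im,280,0,400,310,2.5,"w6c")
E
```

```text
[325.  55.] 2336 [535.7 339.4  29.5] [591.2 395.3  35.7] [563.4 367.3  32.6]
[321. 130.] 1968 [538.8 247.4  29.3] [594.  304.9  36.3] [566.4 276.1  32.8]
[317. 198.] 1546 [542.  156.9  29.6] [597.1 211.1  36.3] [569.6 184.   33. ]
[304. 258.] 626 [545.   66.3  29.7] [574.9 115.9  36. ] [559.9  91.1  32.8]
```

View pics/w6c.png

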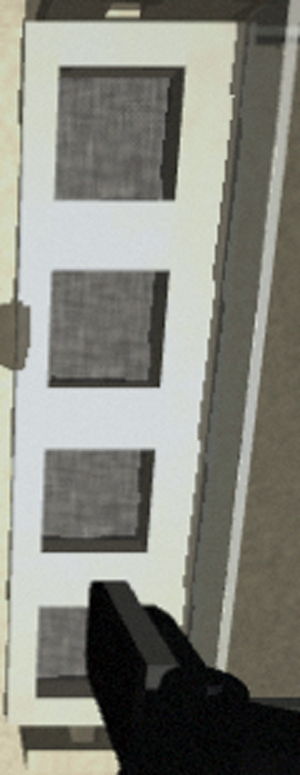

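```bash
python3 - <<'E'
from h import *
im,d,o=load("wrist")
for l in [[(60,66),(185,66),(175,200),(54,200)],[(51,270),(170,270),(160,387),(48,387)],[(45,450),(155,450),(147,552),(41,552)]]:
    w=onz("wrist",[(280+a/2.5,b/2.5) for a,b in l],50,o);print(w[:,:2].round(1).tolist(),w.mean(0).round(1))
E
```

```text
[[532.9, 393.7], [590.3, 395.8], [592.6, 337.9], [534.4, 335.8]] [562.5 365.8  50. ]
[[535.4, 303.5], [594.0, 305.6], [595.6, 247.9], [538.2, 245.8]] [565.8 275.7  50. ]
[[539.0, 212.7], [596.8, 214.8], [599.0, 157.7], [541.0, 155.5]] [569.  185.2  50. ]
```

```bash
python3 - <<'E'
from h import *
go(572.4,-192,350,-20)
E
```

```text
t 13.25 pos [485.7 228.1 350.1] yaw 1.99 w 60.2 F [ 0.4 -1.  -0.2] q [13. 12. 85.  0. 83. 11.]
shift cm [7.210e+00 4.229e+01 1.000e-02] turn 21.99
```

servo_tool:
  deltas:
    - [[6.5,0.8,4.7,0,0],[6.5,0.8,4.7,0,0],[6.5,0.8,4.7,0,0],[6.5,0.8,4.7,0,0],[6.5,0.8,4.7,0,0],[6.5,0.8,4.7,0,0],[6.5,0.8,4.7,0,0],[6.5,0.8,4.7,0,0]]

```text
t: 14.05
ee_pos: [563.2, -146.4, 350.8]
ee_rot: [1.0, 0.017, -0.001, -0.001]
ft_force: [0.3, 0.5, 0.3]
gripper_width: 65.0
```

servo_tool:
  deltas:
    - [[6.5,0.8,4.6,0,0],[6.5,0,0,2,7.3],[6.5,0,0,4,7.3],[6.5,0,0,4,7.4],[6.5,0,0,0,0],[6.5,0,0,0,0]]

```text
t: 14.65
ee_pos: [573.2, -190.3, 251.4]
ee_rot: [0.985, -0.172, -0.001, -0.0]
ft_force: [0.3, -0.7, -0.2]
gripper_width: 65.1
```

```bash
python3 - <<'E'
from h import *
go(572.4,-192,79,-20)
im,d,o=grab("wrist","w7");tumblers("wrist",im,d,o)
E
```

```text
t 14.65 pos [ 573.2 -190.3  251.4] yaw -19.81 w 65.1 F [ 0.3 -0.7 -0.2] q [-29.  23.  84.   0.  73.  -9.]
shift cm [ 0.03  0.19 17.24] turn 0.19
px [257. 156.] ctr 582.2 -165.7 size 74.6 50.5 axis base->rim deg 70.1 off 5.2 z 50.9
px [148. 191.] ctr 469.1 -161.0 size 75.0 50.6 axis base->rim deg 73.8 off 4.6 z 51.0
px [314. 308.] ctr 585.9 -348.0 size 53.3 39.3 axis base->rim deg 92.8 off 6.1 z 51.1
```

View pics/w7.png

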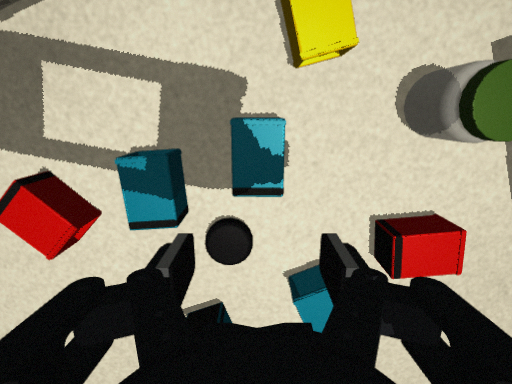

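servo_tool:
  deltas:
    - [[6.5,0,0.2,4.5,0],[6.5,0,0,4.5,0],[6.5,0,0,4.5,0],[6.5,0,0,3,0],[6.5,0,0,0.8,0],[6.5,0,0,0,0],[4.5,0,0,0,0],[4.5,0,0,0,0]]
  newtons: 20

```text
t: 15.5
ee_pos: [574.9, -193.7, 81.7]
ee_rot: [0.985, -0.174, 0.002, 0.001]
ft_force: [-0.2, 0.1, 5.0]
gripper_width: 49.6
```

servo_tool:
  deltas:
    - [[4.5,0,0,0,0],[4.5,0,0,0,0],[4.5,0,0,-1,0],[4.5,0,0,-2,0],[4.5,0,0,-3,0],[4.5,0,0,-4,0],[4.5,0,0,0,0]]

```text
t: 16.2
ee_pos: [576.0, -194.4, 185.8]
ee_rot: [0.985, -0.174, 0.006, 0.002]
ft_force: [1.6, 0.3, -0.5]
gripper_width: 50.2
```

```bash
python3 - <<'E'
from h import *
go(572.4,-192,79,-20)
im,d,o=grab("wrist","w8")
im,d,o=grab("side","s8");crop(im,200,150,400,350,3,"s8c")
E
```

```text
t 16.2 pos [ 576.  -194.4  185.8] yaw -20.02 w 50.2 F [ 1.6  0.3 -0.5] q [-29.  26.  89.   0.  64.  -9.]
shift cm [-0.55 -0.12 10.68] turn -0.02
```

View pics/w8.png

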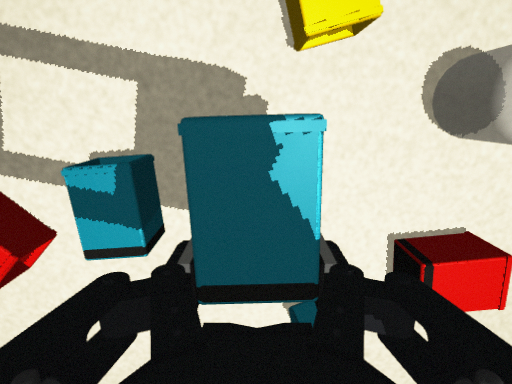

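View pics/s8c.png

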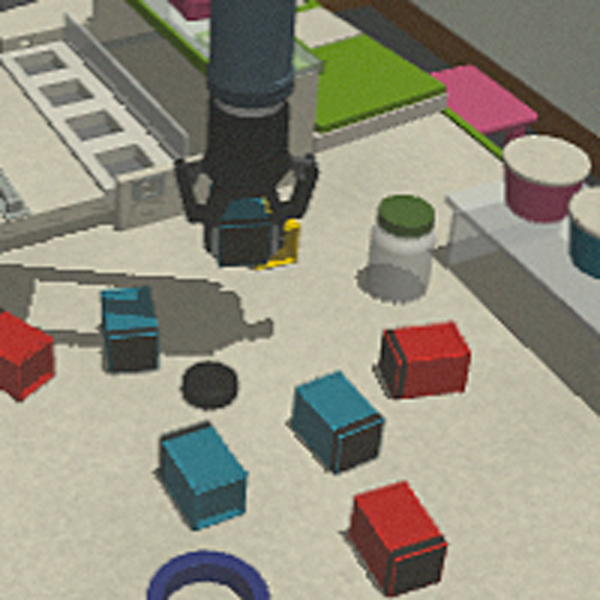

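```bash
python3 - <<'E'
from h import *
im,d,o=load("wrist")
print(dep("wrist",[(255,126),(255,160),(255,200),(255,240),(255,280)],d,o).round(1))
E
```

```text
[[ 597.7 -134.9  155.7]
 [ 593.7 -145.9  155.2]
 [ 588.6 -159.9  154.9]
 [ 583.2 -174.7  155.5]
 [ 577.3 -190.6  156. ]]
```

```bash
python3 - <<'E'
from h import *
o=dict(ee_pos=np.array([511.6,150.6,350.3]),ee_rot=R.from_matrix(np.array([[0,-1,0],[-1,0,0],[0,0,-1.]])).as_quat())
im=cv2.imread("pics/w2.png")[:,:,::-1];crop(im,310,0,400,170,4,"w2d")
print(onz("wrist",[(355.8,148.5),(344.5,148.5)],68,o).round(1))
go(580,-45,195,2)
E
```

```text
[[537.9  29.9  68. ]
 [537.9  43.7  68. ]]
t 16.3 pos [ 573.7 -193.2  180.8] yaw -20.02 w 49.6 F [-0.7 -0.3 -1.6] q [-29.  26.  89.  -0.  64.  -9.]
shift cm [ -4.48 -14.14  -1.44] turn -22.02
```

View pics/w2d.png

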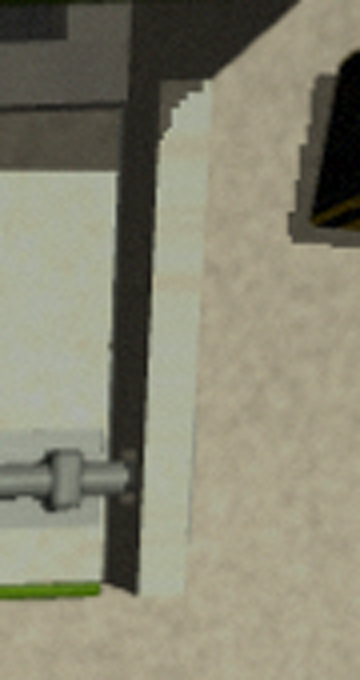

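servo_tool:
  deltas:
    - [[4.5,-0.5,-1,-1.4,0],[4.5,-1.3,-4.3,0,0],[4.5,-1.3,-4.4,0,0],[4.5,-1.3,-4.4,0,-7],[4.5,0,0,0,-8],[4.5,0,0,0,-7],[4.5,0,0,0,0],[4.5,0,0,0,0]]

```text
t: 17.1
ee_pos: [579.6, -44.8, 192.3]
ee_rot: [1.0, 0.016, -0.001, -0.0]
ft_force: [0.5, -0.2, -0.6]
gripper_width: 49.6
```

```bash
python3 - <<'E'
from h import *
go(580,-45,142,2)
im,d,o=grab("wrist","w9")
print(dep("wrist",[(255,126),(255,160),(255,200),(255,240),(255,280)],d,o).round(1))
E
```

```text
t 17.1 pos [579.6 -44.8 192.3] yaw 1.8 w 49.6 F [ 0.5 -0.2 -0.6] q [-15.  23.  92.   0.  65. -17.]
shift cm [0.05 0.02 5.03] turn -0.2
[[577.1  18.4 161.6]
 [577.4   6.4 160.1]
 [577.9  -8.1 161.7]
 [578.4 -24.1 161.6]
 [578.9 -41.8 161. ]]
```

View pics/w9.png

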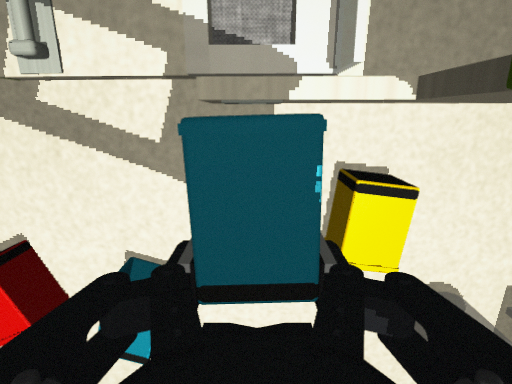

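servo_tool:
  deltas:
    - [[4.5,0,0,2,-0.2],[4.5,0,0,2,0],[4.5,0,0,1,0],[4.5,0,0,0,0],[4.5,0,-0.5,0,0],[4.5,0,-0.5,0,0],[4.5,0,-0.3,0,0],[4.5,0,0,0,0]]

```text
t: 17.95
ee_pos: [579.7, -34.3, 144.3]
ee_rot: [1.0, 0.019, 0.0, 0.003]
ft_force: [-4.2, -10.2, 0.9]
gripper_width: 49.8
```

servo_tool:
  deltas:
    - [[4.5,0,-0.2,-0.5,0],[4.5,0,-0.2,-0.6,0],[4.5,0,-0.3,-0.5,0],[4.5,0,-0.3,-0.5,0],[4.5,0,-0.4,-0.45,0],[4.5,0,-0.4,-0.45,0],[4.5,0,0,0,0]]

```text
t: 18.65
ee_pos: [579.2, -13.0, 173.6]
ee_rot: [1.0, 0.019, 0.001, -0.001]
ft_force: [-0.6, 0.4, -1.6]
gripper_width: 49.7
```

```bash
python3 - <<'E'
from h import *
go(580,-17,175,2)
im,d,o=grab("wrist","w10")
print(dep("wrist",[(255,126),(255,160),(255,200),(255,240),(255,280)],d,o).round(1))
E
```

```text
t 18.65 pos [579.2 -13.  173.6] yaw 2.2 w 49.7 F [-0.6  0.4 -1.6] q [-12.  24.  94.   0.  62. -15.]
shift cm [ 0.06  0.4  -0.14] turn 0.2
[[576.3  49.3 120.9]
 [576.8  35.9 126.1]
 [577.4  19.8 129.9]
 [578.    5.1 137.2]
 [578.6  -9.7 142.6]]
```

View pics/w10.png

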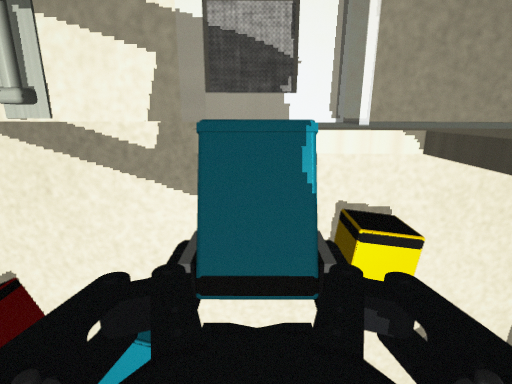

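servo_tool:
  deltas:
    - [[4.5,0,1.2,0,0],[4.5,0,1.2,0,0],[4.5,0,0,1.3,0],[4.5,0,0,0,0],[4.5,0,0,0,0],[4.5,0,-0.6,0,0],[4.5,0,-0.5,0,0],[4.5,0,-0.3,0,0]]

```text
t: 19.5
ee_pos: [579.3, -23.4, 159.9]
ee_rot: [1.0, 0.019, 0.0, -0.0]
ft_force: [-0.5, -0.9, -1.8]
gripper_width: 49.7
```

servo_tool:
  deltas:
    - [[4.5,0,-0.3,0,0],[4.5,0,0,0,0]]

```text
t: 19.7
ee_pos: [579.3, -20.9, 160.0]
ee_rot: [1.0, 0.019, 0.0, 0.0]
ft_force: [0.8, 0.6, 0.2]
gripper_width: 50.2
```

servo_tool:
  deltas:
    - [[4.5,0,-0.3,0,0],[4.5,0,-0.3,0,0],[4.5,0,0,0,0]]

```text
t: 20.0
ee_pos: [579.4, -18.0, 161.0]
ee_rot: [1.0, 0.019, 0.001, 0.003]
ft_force: [-2.8, -11.5, 5.6]
gripper_width: 49.7
```

```bash
python3 - <<'E'
from h import *
go(580,-17,175,2)
im,d,o=grab("wrist","w11")
print(dep("wrist",[(255,126),(255,160),(255,200),(255,240),(255,280)],d,o).round(1))
im,d,o=grab("side","s11");crop(im,220,130,360,270,4,"s11c")
E
```

```text
t 20.0 pos [579.4 -18.  161. ] yaw 2.22 w 49.7 F [ -2.8 -11.5   5.6] q [-13.  25.  94.  -0.  60. -15.]
shift cm [ 0.06 -0.09 -1.4 ] turn 0.22
[[ 5.764e+02  4.390e+01  1.061e+02]
 [ 5.770e+02  3.010e+01  1.108e+02]
 [ 5.776e+02  1.420e+01  1.160e+02]
 [ 5.782e+02 -2.000e-01  1.243e+02]
 [ 5.788e+02 -1.520e+01  1.297e+02]]
```

View pics/s11c.png

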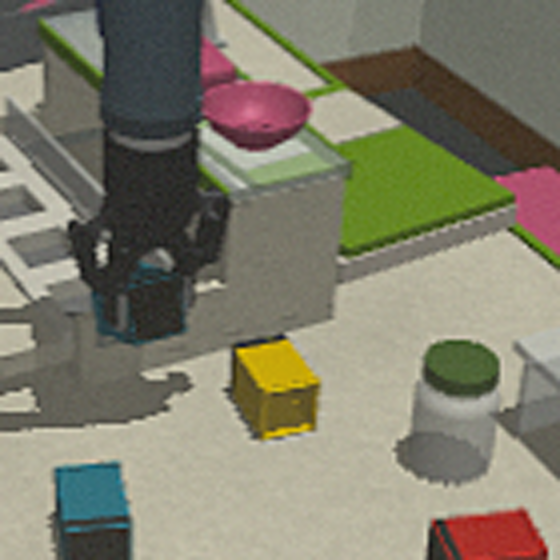

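servo_tool:
  deltas:
    - [[4.5,0,-0.4,-0.35,0],[4.5,0,-0.4,-0.35,0],[4.5,0,-0.45,-0.35,0],[4.5,0,-0.45,-0.35,0],[4.5,0,0,0,0]]

```text
t: 20.6
ee_pos: [578.7, 1.2, 174.7]
ee_rot: [1.0, 0.019, 0.001, 0.001]
ft_force: [-0.1, -3.2, 4.6]
gripper_width: 50.0
```

```bash
cat >> h.py <<'E'
def tilt(tag):
    im,d,o=grab("wrist",tag);go(*o['ee_pos'])
    p=dep("wrist",[(255,v) for v in (150,180,210,240,270)],d,o);print(p[:,1:].round(1).tolist(), "tilt",np.degrees(np.arctan(-np.polyfit(p[:,1],p[:,2],1)[0])).round(1))
E
python3 -c "
from h import *
tilt('w12')"
```

```text
t 20.65 pos [578.7   1.2 174.5] yaw 2.19 w 49.7 F [-0.3 -3.9  5.1] q [-11.  24.  94.  -0.  62. -13.]
shift cm [-0.   -0.   -0.01] turn None
[[51.3, 104.9], [38.9, 115.7], [27.3, 124.4], [16.5, 132.2], [7.3, 141.0]] tilt 38.7
```

servo_tool:
  deltas:
    - [[4.5,0,-0.45,-0.25,0],[4.5,0,-0.5,-0.25,0],[4.5,0,-0.5,-0.2,0],[4.5,0,-0.5,-0.15,0],[4.5,0,0,0,0]]

```text
t: 21.15
ee_pos: [577.7, 22.0, 182.5]
ee_rot: [1.0, 0.019, 0.0, -0.0]
ft_force: [0.2, -3.1, 3.1]
gripper_width: 50.0
```

```bash
python3 -c "
from h import *
tilt('w13')"
```

```text
t 21.2 pos [577.7  21.9 182.5] yaw 2.2 w 49.7 F [ 0.1 -2.   3.6] q [ -9.  24.  93.   0.  63. -11.]
shift cm [-0.   -0.01 -0.  ] turn None
[[64.8, 51.7], [56.3, 108.6], [45.5, 124.5], [35.8, 136.7], [28.7, 149.8]] tilt 67.5
```

View pics/w13.png

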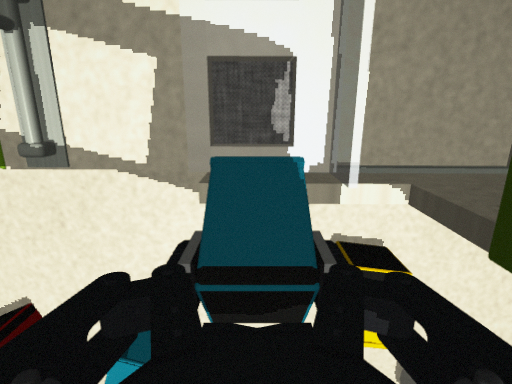

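servo_tool:
  deltas:
    - [[4.5,0,-0.5,-0.15,0],[4.5,0,-0.5,-0.1,0],[4.5,0,-0.5,-0.05,0],[4.5,0,-0.5,0,0],[4.5,0,0,0,0]]

```text
t: 21.7
ee_pos: [576.8, 42.1, 185.3]
ee_rot: [1.0, 0.019, 0.0, -0.0]
ft_force: [0.2, -1.4, 1.3]
gripper_width: 49.7
```

```bash
python3 -c "
from h import *
tilt('w14')"
```

```text
t 21.75 pos [576.8  42.  185.3] yaw 2.2 w 49.7 F [ 0.2 -1.2  2.7] q [-7. 24. 93.  0. 63. -9.]
shift cm [-0.   -0.01 -0.  ] turn None
[[82.0, 30.2], [73.1, 96.5], [63.2, 120.0], [55.1, 137.7], [49.4, 153.7]] tilt 74.1
```

View pics/w14.png

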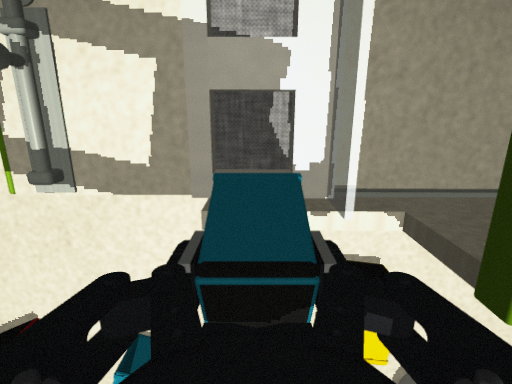

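servo_tool:
  deltas:
    - [[4.5,0,-0.5,0,0],[4.5,0,-0.5,0.05,0],[4.5,0,-0.5,0.1,0],[4.5,0,-0.5,0.1,0],[4.5,0,-0.3,0.1,0],[4.5,0,0,0,0]]

```text
t: 22.35
ee_pos: [576.1, 64.9, 181.8]
ee_rot: [1.0, 0.019, 0.0, -0.0]
ft_force: [1.2, -1.0, 3.9]
gripper_width: 49.8
```

```bash
python3 -c "
from h import *
tilt('w15')
im,d,o=load('wrist')
print(dep('wrist',[(255,v) for v in range(170,340,12)],d,o)[:,1:].round(1).tolist())"
```

```text
t 22.4 pos [576.1  64.8 181.8] yaw 2.18 w 49.7 F [ 1.3 -0.6  3.9] q [-5. 24. 93.  0. 63. -7.]
shift cm [ 0.   -0.01  0.  ] turn None
[[105.2, 30.7], [81.9, 31.5], [82.8, 107.3], [76.4, 131.0], [72.5, 150.6]] tilt 73.4
[[90.0, 32.4], [80.2, 31.3], [86.7, 89.5], [83.4, 102.1], [80.9, 114.3], [78.7, 124.7], [76.1, 132.6], [74.8, 141.6], [73.3, 149.0], [70.0, 152.4], [63.9, 151.4], [57.3, 150.0], [49.6, 147.6], [42.7, 146.7], [75.2, 189.7]]
```

View pics/w15.png

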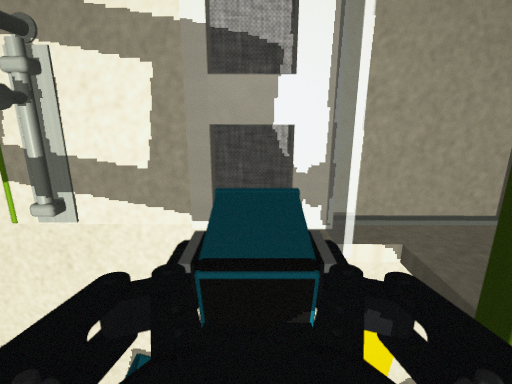

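servo_tool:
  deltas:
    - [[4.5,0,-0.4,0.15,0],[4.5,0,-0.4,0.15,0],[4.5,0,-0.4,0.2,0],[4.5,0,-0.2,0.2,0],[4.5,0,0,0,0]]

```text
t: 22.9
ee_pos: [575.5, 79.0, 174.6]
ee_rot: [1.0, 0.019, 0.0, -0.001]
ft_force: [1.2, 0.7, 3.8]
gripper_width: 49.6
```

```bash
python3 -c "
from h import *
tilt('w16')
im,d,o=load('wrist')
print(dep('wrist',[(255,v) for v in range(182,340,12)],d,o)[:,1:].round(1).tolist())"
```

```text
t 22.95 pos [575.5  78.9 174.6] yaw 2.18 w 50.0 F [0.7 0.2 3.4] q [-3. 24. 93.  0. 62. -5.]
shift cm [ 0.   -0.01  0.  ] turn None
[[120.2, 30.0], [97.7, 31.6], [90.3, 80.4], [89.8, 122.3], [87.2, 144.5]] tilt 71.1
[[96.1, 31.3], [86.6, 31.3], [90.6, 73.6], [90.1, 93.9], [89.8, 110.2], [89.1, 122.9], [90.0, 136.6], [88.2, 143.2], [83.3, 143.9], [77.9, 144.1], [72.7, 144.5], [67.1, 144.7], [61.4, 145.0], [89.2, 182.4]]
```

servo_tool:
  deltas:
    - [[4.5,0,0,0,0],[4.5,0,0,-3,0],[4.5,0,0,-4,0],[4.5,0,-3,0,-7],[4.5,0,0,0,-8.5],[4.5,0,0,0,-8.5],[4.5,0,0,0,-8.5],[4.5,0,0,0,-8.5]]
  newtons: 45

```text
t: 23.75
ee_pos: [573.1, 108.4, 243.1]
ee_rot: [0.929, 0.371, -0.002, -0.001]
ft_force: [-0.6, -0.5, -0.8]
gripper_width: 49.7
```

servo_tool:
  deltas:
    - [[4.5,0,0,0,-8.5],[4.5,0,0,0,-8.5],[4.5,0,0,0,-8.5],[4.5,0,0,0,-8.5],[4.5,0,0,0,-8.5],[4.5,0,0,0,-7],[4.5,0,0,0,0]]

```text
t: 24.45
ee_pos: [573.3, 108.3, 243.3]
ee_rot: [0.69, 0.724, -0.001, -0.001]
ft_force: [-0.1, -0.1, -0.8]
gripper_width: 49.2
```

```bash
python3 -c "
from h import *
go(548.3,365.3,230,92)"
```

```text
t 24.45 pos [573.3 108.3 243.3] yaw 92.72 w 49.2 F [-0.1 -0.1 -0.8] q [ -0.  21.  88.   0.  71. -93.]
shift cm [25.79 -1.27  1.35] turn 0.72
```

servo_tool:
  deltas:
    - [[4.5,4.5,-0.4,0,0.5],[4.5,4.5,-0.4,0,0],[4.5,4.5,-0.3,0,0],[4.5,4.5,0,0,0],[4.5,4.5,0,0,0],[4.5,3.3,0,0,0],[4.5,0,0,0,0],[4.5,0,0,0,0]]

```text
t: 25.25
ee_pos: [552.2, 365.9, 243.4]
ee_rot: [0.694, 0.72, -0.001, -0.0]
ft_force: [-0.6, -0.3, -1.9]
gripper_width: 49.8
```

```bash
python3 -c "
from h import *
go(548.3,365.3,150,92)
im,d,o=grab('wrist','w17');P=cloud('wrist',d,o)
m=(P[...,2]>200)&(P[...,2]<225)&(P[...,0]<620)&(abs(P[...,1]-o['ee_pos'][1])<28)&(P[...,0]>500)
print(m.sum(),P[m].min(0),P[m].max(0))
im,d,o=grab('side','s17');crop(im,180,90,360,260,4,'s17c')
"
```

```text
t 25.25 pos [552.2 365.9 243.4] yaw 92.14 w 49.8 F [-0.6 -0.3 -1.9] q [ 24.  29.  76.  -0.  76. -68.]
shift cm [-0.03 -0.37  9.34] turn 0.14
9713 [538.34626349 337.90178264 200.00178772] [571.64205154 393.89142845 224.97303847]
```

View pics/w17.png

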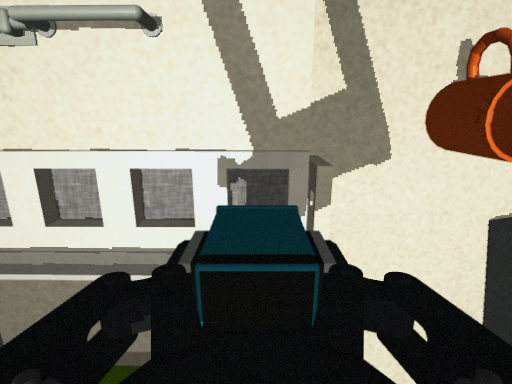

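View pics/s17c.png

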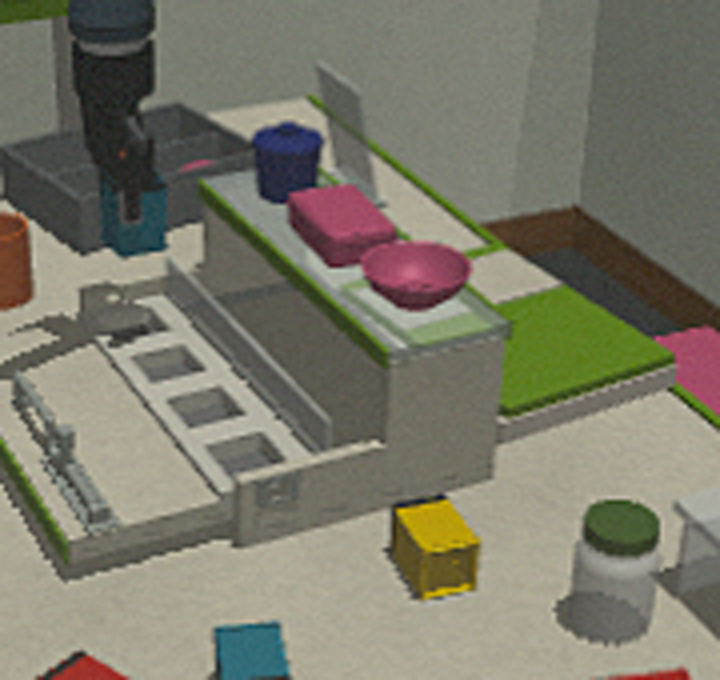

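```bash
python3 -c "
from h import *
im,d,o=load('wrist')
print(dep('wrist',[(258,v) for v in range(200,330,10)],d,o)[:,[0,2]].round(1).tolist())
print(dep('wrist',[(u,280) for u in (196,200,205,258,310,315,318)],d,o).round(1).tolist())
"
```

```text
[[569.0, 32.0], [540.5, 148.7], [540.9, 165.0], [541.0, 178.9], [541.7, 189.4], [541.4, 200.4], [541.2, 209.7], [543.8, 213.0], [548.4, 212.8], [552.1, 213.9], [556.9, 213.7], [562.4, 212.7], [567.0, 212.9]]
[[549.8, 340.9, 212.0], [548.7, 342.8, 213.6], [549.1, 344.7, 212.8], [548.4, 365.8, 212.8], [547.3, 386.3, 213.2], [546.8, 388.1, 214.0], [547.7, 389.7, 212.4]]
```

servo_tool:
  deltas:
    - [[4.5,0,-0.36,2,0],[4.5,0,0,3,0],[4.5,0,0,2.8,0],[4.5,0,0,0,0],[4.5,0,0,0,0]]

```text
t: 25.85
ee_pos: [549.9, 364.0, 166.9]
ee_rot: [0.694, 0.72, -0.001, -0.0]
ft_force: [0.0, 0.4, -1.1]
gripper_width: 49.5
```

```bash
python3 -c "
from h import *
go(548.6,365.8,135,92)"
```

```text
t 25.85 pos [549.9 364.  166.9] yaw 92.04 w 49.5 F [ 0.   0.4 -1.1] q [ 24.  32.  81.  -0.  66. -68.]
shift cm [ 0.18 -0.12  3.19] turn 0.04
```

servo_tool:
  deltas:
    - [[4.5,0.15,-0.1,0.3,0],[4.5,0,0,0.6,0],[4.5,0,0,0.7,0],[4.5,0,0,0.8,0],[4.5,0,0,0.5,0],[4.5,0,0,0,0],[4.5,0,0,0,0]]

```text
t: 26.55
ee_pos: [548.5, 366.7, 137.5]
ee_rot: [0.694, 0.72, -0.0, -0.0]
ft_force: [0.5, 0.6, -1.3]
gripper_width: 49.7
```

```bash
python3 -c "
from h import *
go(548.6,365.8,135,92)"
```

```text
t 26.55 pos [548.5 366.7 137.5] yaw 92.17 w 49.7 F [ 0.5  0.6 -1.3] q [ 24.  34.  83.  -0.  63. -68.]
shift cm [-0.09  0.01  0.25] turn 0.17
```

servo_tool:
  deltas:
    - [[4.5,0,0,0.25,0],[4.5,0,0,0,0],[5.4,0,0,0,0],[6.2,0,0,0,0],[6.2,0,0,-1.5,0],[6.2,0,0,-4,0],[6.2,0,0,-5,0],[6.2,0,0,-5,0]]

```text
t: 27.35
ee_pos: [548.1, 366.6, 292.5]
ee_rot: [0.694, 0.72, -0.0, -0.0]
ft_force: [0.9, -0.5, 0.6]
gripper_width: 62.0
```

servo_tool:
  deltas:
    - [[6.2,0,0,-3,0],[6.2,0,-1,0,0],[6.2,0,0,0,0]]

```text
t: 27.65
ee_pos: [537.5, 366.5, 321.9]
ee_rot: [0.693, 0.721, 0.001, 0.0]
ft_force: [-1.0, -0.6, -1.2]
gripper_width: 61.9
```

```bash
python3 -c "
from h import *
go(548.6,365.8,300,2)
im,d,o=grab('wrist','w18');P=cloud('wrist',d,o)
m=(P[...,2]>98)&(P[...,2]<115)&(P[...,0]<620)&(P[...,0]>500)&(P[...,1]>320)&(P[...,1]<410)
q=P[m];print(m.sum(),np.percentile(q,1,0).round(1),np.percentile(q,99,0).round(1))
"
```

```text
t 27.65 pos [537.5 366.5 321.9] yaw 92.2 w 61.9 F [-1.  -0.6 -1.2] q [ 24.  25.  71.   0.  84. -68.]
shift cm [-0.12  1.1   2.19] turn 90.2
2254 [537.2 342.  101.3] [586.8 391.3 107.5]
```

View pics/w18.png

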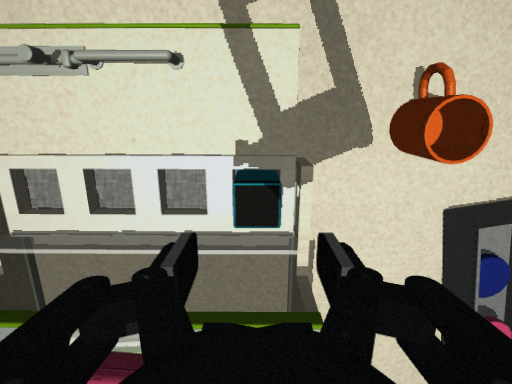

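servo_tool:
  deltas:
    - [[6.2,0,0,0,8.5],[6.2,0,0,0,8.5],[6.2,0,0,0,8.5],[6.2,0,0,0,8.5],[6.2,0,0,0,8.5],[6.2,0,0,0,8.5],[6.2,0,0,0,8.5],[6.2,0,0,0,8.5]]

```text
t: 28.5
ee_pos: [538.0, 366.0, 317.7]
ee_rot: [0.978, 0.206, -0.002, 0.001]
ft_force: [0.1, 0.7, -0.2]
gripper_width: 61.6
```

servo_tool:
  deltas:
    - [[6.2,0,0,0,8.5],[6.2,0,0,0,8.5],[6.2,0,0,0,8.5],[6.2,0,0,0,8.5],[6.2,0,0,0,6.2],[6.2,0,0,0,0]]

```text
t: 29.1
ee_pos: [538.1, 366.0, 317.9]
ee_rot: [0.99, -0.14, -0.002, 0.001]
ft_force: [0.6, 0.4, 0.0]
gripper_width: 62.3
```

```bash
python3 -c "
from h import *
go(461.5,-187,280,-16)"
```

```text
t 29.1 pos [538.1 366.  317.9] yaw -16.09 w 62.3 F [0.6 0.4 0. ] q [24. 25. 71. -0. 84. 41.]
shift cm [ 7.98 55.24  3.92] turn -0.09
```

servo_tool:
  deltas:
    - [[6.2,0.65,4.6,0,0],[6.2,0.65,4.6,0,0],[6.2,0.65,4.6,0,0],[6.2,0.65,4.6,0,0],[6.2,0.65,4.6,0,0],[6.2,0.65,4.6,0,0],[6.2,0.65,4.6,0,0],[6.2,0.65,4.6,0,0]]

```text
t: 29.9
ee_pos: [485.8, -3.3, 319.3]
ee_rot: [0.99, -0.138, -0.001, -0.0]
ft_force: [1.4, 0.3, 0.6]
gripper_width: 61.8
```

servo_tool:
  deltas:
    - [[6.2,0.7,4.6,0,0],[6.2,0.7,4.6,0,0],[6.2,0.7,4.6,0,0],[6.2,0.7,4.6,1.9,0],[6.2,0,0,2,0],[6.2,0,0,0,0],[6.2,0,0,0,0]]

```text
t: 30.6
ee_pos: [462.6, -185.6, 280.7]
ee_rot: [0.99, -0.139, -0.001, -0.001]
ft_force: [0.2, -0.3, 0.6]
gripper_width: 61.9
```

```bash
python3 -c "
from h import *
im,d,o=grab('wrist','w19');tumblers('wrist',im,d,o)
go(461.5,-187,79,-16)"
```

```text
px [256. 154.] ctr 468.4 -160.7 size 73.4 50.7 axis base->rim deg 74.1 off 4.5 z 50.9
px [399. 269.] ctr 592.0 -338.3 size 52.0 33.8 axis base->rim deg 3.8 off 1.2 z 51.0
px [285. 307.] ctr 449.9 -353.6 size 50.5 48.9 axis base->rim deg 0.4 off 2.1 z 51.0
t 30.65 pos [ 463.1 -185.4  281.5] yaw -15.91 w 62.1 F [0.3 0.7 0.7] q [-35.  11.  97.   0.  73. -19.]
shift cm [-0.1   0.21 20.25] turn 0.09
```

View pics/w19.png

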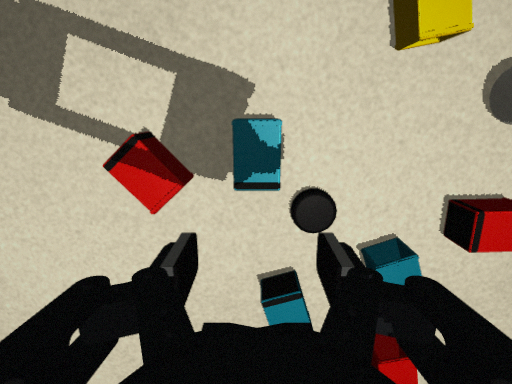

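```bash
python3 -c "
from h import *
im,d,o=load('wrist')
c=onz('wrist',[(313,210)],20,o)[0];print(c)
r=R.from_quat(o['ee_rot']).as_matrix()
ax=np.array([np.cos(np.radians(74)),np.sin(np.radians(74)),0]);g=np.array([468.7,-160.9,0])-24*ax
print(g,'compact in tool frame rel grip',(r.T@(c*[1,1,0]-g))[:2])
go(g[0],g[1],79,-16)
"
```

```text
[ 515.15918605 -247.37059653   20.        ]
[ 462.08470346 -183.9702807     0.        ] compact in tool frame rel grip [68.448293   46.38196077]
t 30.65 pos [ 463.1 -185.4  281.5] yaw -15.91 w 62.1 F [0.3 0.7 0.7] q [-35.  11.  97.   0.  73. -19.]
shift cm [-0.13 -0.1  20.25] turn 0.09
```

servo_tool:
  deltas:
    - [[6.2,-0.1,-0.1,4.5,0],[6.2,0,0,4.5,0],[6.2,0,0,4.5,0],[6.2,0,0,4.5,0],[6.2,0,0,2.2,0],[6.2,0,0,0,0],[4.5,0,0,0,0],[4.5,0,0,0,0]]
  newtons: 20

```text
t: 31.45
ee_pos: [463.8, -185.1, 81.3]
ee_rot: [0.99, -0.139, 0.002, 0.001]
ft_force: [-0.4, -0.2, -1.5]
gripper_width: 49.9
```

servo_tool:
  deltas:
    - [[4.5,0,0,0,0],[4.5,0,0,-1,0],[4.5,0,0,-3,0],[4.5,0,0,-4,0],[4.5,0,0,-4,0],[4.5,0,0,0,0],[4.5,0,0,0,0]]

```text
t: 32.15
ee_pos: [462.8, -185.2, 201.4]
ee_rot: [0.99, -0.139, 0.002, 0.001]
ft_force: [-0.2, 0.0, -1.1]
gripper_width: 50.2
```

```bash
python3 -c "
from h import *
tilt('w20')
go(580,-45,195,2)"
```

```text
t 32.2 pos [ 462.  -184.7  199.9] yaw -16.03 w 49.6 F [-0.2  0.  -1.1] q [-35.  15. 103.  -0.  61. -19.]
shift cm [ 0.09  0.03 -0.15] turn None
[[-132.1, 171.5], [-142.0, 173.1], [-153.0, 172.1], [-164.5, 172.1], [-176.9, 171.7]] tilt -0.4
t 32.2 pos [ 462.  -184.7  199.9] yaw -16.03 w 49.6 F [-0.2  0.  -1.1] q [-35.  15. 103.  -0.  61. -19.]
shift cm [  7.48 -16.68   0.49] turn -18.03
```

View pics/w20.png

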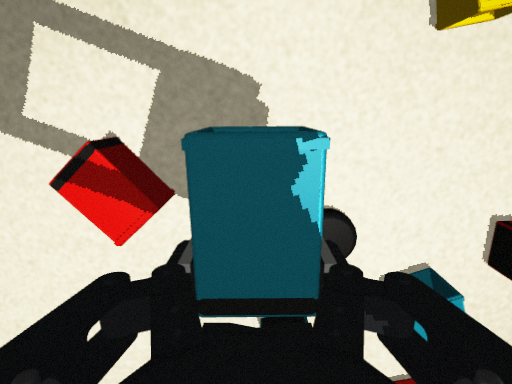

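servo_tool:
  deltas:
    - [[4.5,1.9,-4.2,0,0],[4.5,1.9,-4.2,0,0],[4.5,1.9,-4.2,0,0],[4.5,1.8,-4.1,0,0],[4.5,0,0,1,-8.5],[4.5,0,0,2,-8.5],[4.5,0,0,2,-1],[4.5,0,0,0,0]]

```text
t: 33.0
ee_pos: [577.6, -44.1, 144.9]
ee_rot: [1.0, 0.017, -0.005, -0.001]
ft_force: [-1.4, 0.5, -2.5]
gripper_width: 49.6
```

```bash
python3 -c "
from h import *
tilt('w21')
go(580,-45,134,2)"
```

```text
t 33.05 pos [578.6 -44.5 146.6] yaw 1.93 w 49.8 F [ 0.3  0.9 -0.6] q [-15.  26.  95.   0.  59. -17.]
shift cm [-0.1  -0.04  0.18] turn None
[[11.1, 115.2], [0.5, 115.7], [-10.7, 115.7], [-22.4, 116.1], [-34.9, 116.2]] tilt 1.2
t 33.05 pos [578.6 -44.5 146.6] yaw 1.93 w 49.8 F [ 0.3  0.9 -0.6] q [-15.  26.  95.   0.  59. -17.]
shift cm [0.14 0.06 1.26] turn -0.07
```

servo_tool:
  deltas:
    - [[4.5,0.1,0,1.0,0],[4.5,0,0,0,0],[4.5,0,-0.5,0,0],[4.5,0,-0.5,0,0],[4.5,0,-0.5,0,0],[4.5,0,-0.3,0,0],[4.5,0,0,0,0]]

```text
t: 33.75
ee_pos: [581.0, -29.1, 140.4]
ee_rot: [1.0, 0.018, 0.0, 0.003]
ft_force: [-2.9, -11.3, 2.2]
gripper_width: 49.9
```

servo_tool:
  deltas:
    - [[4.5,0,-0.15,-0.25,0],[4.5,0,-0.15,-0.4,0],[4.5,0,-0.2,-0.4,0],[4.5,0,-0.2,-0.4,0],[4.5,0,0,0,0]]

```text
t: 34.25
ee_pos: [580.9, -20.0, 154.7]
ee_rot: [1.0, 0.018, 0.0, 0.0]
ft_force: [-1.5, -4.9, 1.8]
gripper_width: 50.1
```

```bash
python3 -c "
from h import *
tilt('w22')"
```

```text
t 34.3 pos [580.9 -20.1 154.6] yaw 2.0 w 49.5 F [-1.  -5.1  3.2] q [-13.  26.  94.  -0.  60. -15.]
shift cm [ 0.   -0.   -0.01] turn None
[[33.6, 113.8], [22.2, 115.4], [10.5, 117.5], [-0.5, 121.5], [-12.5, 123.5]] tilt 12.5
```

servo_tool:
  deltas:
    - [[4.5,0,-0.4,-0.2,0],[4.5,0,-0.4,-0.25,0],[4.5,0,-0.4,-0.3,0],[4.5,0,0,0,0]]

```text
t: 34.7
ee_pos: [580.6, -8.9, 162.5]
ee_rot: [1.0, 0.018, 0.001, 0.001]
ft_force: [-2.4, -7.4, 5.6]
gripper_width: 50.2
```

```bash
python3 -c "
from h import *
tilt('w23')"
```

```text
t 34.75 pos [580.6  -9.  162.5] yaw 2.01 w 49.6 F [-2.7 -9.1  4.8] q [-12.  25.  94.  -0.  61. -14.]
shift cm [ 0. -0. -0.] turn None
[[43.5, 111.7], [31.5, 115.6], [19.9, 120.3], [9.2, 126.4], [-1.6, 131.1]] tilt 23.7
```

servo_tool:
  deltas:
    - [[4.5,0,-0.4,-0.35,0],[4.5,0,-0.4,-0.35,0],[4.5,0,-0.45,-0.35,0],[4.5,0,-0.45,-0.35,0],[4.5,0,0,0,0]]

```text
t: 35.25
ee_pos: [579.8, 9.7, 176.0]
ee_rot: [1.0, 0.017, 0.0, -0.0]
ft_force: [-0.7, -1.5, 4.2]
gripper_width: 50.0
```

```bash
python3 -c "
from h import *
tilt('w24')"
```

```text
t 35.3 pos [579.8   9.7 176. ] yaw 2.0 w 49.6 F [-0.2 -1.2  3.6] q [-10.  24.  93.   0.  62. -12.]
shift cm [-0.   -0.   -0.01] turn None
[[60.2, 108.1], [47.6, 117.4], [36.4, 127.3], [25.9, 135.4], [16.5, 143.5]] tilt 39.2
```

servo_tool:
  deltas:
    - [[4.5,0,-0.45,-0.25,0],[4.5,0,-0.5,-0.25,0],[4.5,0,-0.5,-0.2,0],[4.5,0,-0.5,-0.15,0],[4.5,0,0,0,0]]

```text
t: 35.8
ee_pos: [578.9, 29.6, 183.9]
ee_rot: [1.0, 0.018, -0.0, -0.0]
ft_force: [-0.1, 0.4, -0.2]
gripper_width: 49.8
```

servo_tool:
  deltas:
    - [[4.5,0,-0.5,-0.15,0],[4.5,0,-0.5,-0.1,0],[4.5,0,-0.5,-0.05,0],[4.5,0,-0.5,0,0],[4.5,0,0,0,0]]

```text
t: 36.3
ee_pos: [578.2, 49.2, 186.8]
ee_rot: [1.0, 0.018, -0.0, -0.0]
ft_force: [-0.4, -0.6, -1.1]
gripper_width: 50.0
```

```bash
cat >> h.py <<'E'
def prof(tag,ax=1):
    im,d,o=grab("wrist",tag);go(*o['ee_pos'])
    print(dep('wrist',[(256,v) for v in range(158,340,12)],d,o)[:,[ax,2]].round(1).tolist())
E
python3 -c "
from h import *
prof('w25')"
```

```text
t 36.35 pos [578.2  48.9 186.8] yaw 2.01 w 49.8 F [-0.4  0.1 -1.5] q [-6. 24. 93. -0. 64. -8.]
shift cm [-0.01 -0.04 -0.  ] turn None
[[96.0, 119.6], [91.0, 124.3], [86.2, 128.3], [81.5, 132.1], [76.9, 135.4], [73.0, 140.2], [68.4, 142.4], [64.7, 146.5], [60.5, 149.2], [57.0, 152.8], [53.4, 155.8], [50.0, 159.0], [47.0, 162.3], [42.5, 163.5], [-100.2, 1.0], [59.7, 194.9]]
```

servo_tool:
  deltas:
    - [[4.5,0,2,0,0],[4.5,0,2,0,0],[4.5,0,1.5,0.5,0],[4.5,0,0,1.1,0],[4.5,0,0,0,0],[4.5,0,-0.5,0,0],[4.5,0,-0.5,0,0],[4.5,0,0,0,0]]

```text
t: 37.15
ee_pos: [579.8, 4.9, 171.0]
ee_rot: [1.0, 0.018, 0.0, -0.0]
ft_force: [0.0, 0.1, -1.1]
gripper_width: 50.0
```

servo_tool:
  deltas:
    - [[4.5,0,-0.3,0,0],[4.5,0,-0.3,0,0],[4.5,0,0,0,0]]

```text
t: 37.45
ee_pos: [579.9, 9.1, 171.4]
ee_rot: [1.0, 0.018, 0.0, 0.001]
ft_force: [0.3, -3.8, 1.7]
gripper_width: 49.8
```

```bash
python3 -c "
from h import *
prof('w26')"
```

```text
t 37.5 pos [579.9   9.  171.4] yaw 1.99 w 49.3 F [-0.4 -4.7  1.8] q [-10.  25.  94.  -0.  62. -12.]
shift cm [ 0. -0. -0.] turn None
[[55.5, 102.8], [50.4, 107.2], [45.3, 110.3], [41.1, 116.1], [36.6, 119.6], [32.1, 123.0], [28.4, 127.6], [24.6, 131.4], [20.6, 134.4], [17.1, 138.0], [13.0, 140.1], [10.4, 144.4], [7.4, 147.7], [2.1, 147.9], [-127.5, 1.5], [19.2, 179.0]]
```

servo_tool:
  deltas:
    - [[4.5,0,-0.5,-0.15,0],[4.5,0,-0.5,-0.2,0],[4.5,0,-0.4,-0.2,0],[4.5,0,0,0,0]]

```text
t: 37.9
ee_pos: [579.4, 23.7, 177.0]
ee_rot: [1.0, 0.017, 0.001, 0.0]
ft_force: [0.0, -2.6, 4.8]
gripper_width: 49.8
```

```bash
python3 -c "
from h import *
prof('w27')"
```

```text
t 37.95 pos [579.5  23.7 177. ] yaw 1.98 w 50.0 F [-1.2 -2.9  4. ] q [ -9.  24.  93.   0.  62. -11.]
shift cm [-0. -0. -0.] turn None
[[61.5, 50.3], [63.2, 102.5], [58.3, 108.7], [53.9, 114.9], [49.6, 120.0], [45.3, 124.6], [41.7, 130.0], [38.5, 135.3], [34.7, 138.9], [91.1, 247.9], [28.4, 146.8], [26.4, 152.0], [22.2, 153.5], [14.5, 150.5], [-2.7, 137.0], [34.1, 185.0]]
```

servo_tool:
  deltas:
    - [[4.5,0,-0.5,-0.1,0],[4.5,0,-0.5,-0.1,0],[4.5,0,-0.5,-0.05,0],[4.5,0,0,0,0]]

```text
t: 38.35
ee_pos: [578.6, 39.3, 178.9]
ee_rot: [1.0, 0.017, -0.0, -0.0]
ft_force: [-0.1, -1.0, 1.7]
gripper_width: 49.8
```

servo_tool:
  deltas:
    - [[4.5,0,-0.5,0,0],[4.5,0,-0.5,0,0],[4.5,0,0,0,0]]

```text
t: 38.65
ee_pos: [578.2, 49.7, 178.9]
ee_rot: [1.0, 0.017, 0.0, -0.001]
ft_force: [0.4, 0.1, 3.1]
gripper_width: 49.8
```

```bash
python3 -c "
from h import *
prof('w28')"
```

```text
t 38.7 pos [578.2  49.6 178.9] yaw 1.99 w 50.0 F [0.1 0.8 3.1] q [-6. 24. 93.  0. 63. -8.]
shift cm [-0.   -0.01  0.  ] turn None
[[84.4, 30.2], [75.2, 30.6], [80.4, 93.4], [76.2, 103.4], [72.1, 111.1], [68.7, 119.4], [65.4, 126.4], [62.5, 133.0], [60.3, 139.9], [57.8, 145.4], [55.9, 151.2], [117.0, 249.9], [48.6, 155.9], [41.3, 153.5], [31.7, 148.7], [60.3, 187.2]]
```

servo_tool:
  deltas:
    - [[4.5,0,-0.5,0.1,0],[4.5,0,-0.5,0.1,0],[4.5,0,-0.5,0.1,0],[4.5,0,-0.4,0.15,0],[4.5,0,-0.3,0.15,0],[4.5,0,0,0,0]]

```text
t: 39.3
ee_pos: [577.7, 71.1, 172.7]
ee_rot: [1.0, 0.017, 0.0, -0.0]
ft_force: [2.0, -0.5, 2.9]
gripper_width: 50.2
```

```bash
python3 -c "
from h import *
prof('w29')"
```

```text
t 39.35 pos [577.7  71.1 172.7] yaw 1.98 w 49.7 F [2.3 0.  2.5] q [-4. 25. 93.  0. 62. -6.]
shift cm [ 0. -0. -0.] turn None
[[106.9, 32.1], [97.7, 30.5], [88.6, 30.9], [79.4, 31.8], [88.2, 88.4], [86.6, 103.5], [84.8, 115.2], [82.7, 124.0], [81.4, 133.1], [80.4, 141.3], [80.0, 149.3], [75.4, 150.0], [68.9, 148.1], [63.9, 148.8], [57.5, 147.7], [80.8, 179.9]]
```

servo_tool:
  deltas:
    - [[4.5,0,-0.4,0.15,0],[4.5,0,-0.3,0.15,0],[4.5,0,-0.1,0.15,0],[4.5,0,0,0,0]]

```text
t: 39.75
ee_pos: [577.2, 79.1, 168.4]
ee_rot: [1.0, 0.017, 0.0, -0.0]
ft_force: [0.4, -0.1, 4.5]
gripper_width: 50.2
```

```bash
python3 -c "
from h import *
prof('w30')"
```

```text
t 39.8 pos [577.3  79.1 168.4] yaw 1.97 w 50.0 F [0.5 0.9 5. ] q [-3. 25. 93.  0. 62. -5.]
shift cm [-0. -0.  0.] turn None
[[115.4, 30.9], [106.8, 31.5], [97.8, 31.5], [88.6, 31.6], [92.8, 73.5], [91.4, 90.7], [90.8, 106.1], [90.2, 118.6], [89.6, 129.1], [89.8, 139.5], [87.8, 144.6], [83.9, 146.4], [78.3, 145.8], [72.7, 145.4], [66.5, 144.5], [89.8, 176.7]]
```

servo_tool:
  deltas:
    - [[4.5,0,0,0,0],[4.5,0,0,-3,0],[4.5,0,0,-4,0],[4.5,0,-3,0,-7],[4.5,0,0,0,-8.5],[4.5,0,0,0,-8.5],[4.5,0,0,0,-8.5],[4.5,0,0,0,-8.5]]
  newtons: 45

```text
t: 40.6
ee_pos: [575.1, 109.2, 236.8]
ee_rot: [0.929, 0.369, -0.001, -0.001]
ft_force: [-0.4, -0.6, -0.7]
gripper_width: 49.5
```

servo_tool:
  deltas:
    - [[4.5,0,0,0,-8.5],[4.5,0,0,0,-8.5],[4.5,0,0,0,-8.5],[4.5,0,0,0,-8.5],[4.5,0,0,0,-8.5],[4.5,0,0,0,-6.5],[4.5,0,0,0,0]]

```text
t: 41.3
ee_pos: [575.2, 109.0, 236.9]
ee_rot: [0.695, 0.719, -0.001, -0.002]
ft_force: [0.1, 0.1, -1.7]
gripper_width: 49.5
```

```bash
python3 -c "
from h import *
go(551.6,275.2,230,92)"
```

```text
t 41.3 pos [575.2 109.  236.9] yaw 92.02 w 49.5 F [ 0.1  0.1 -1.7] q [ -0.  21.  88.   0.  70. -92.]
shift cm [16.69 -1.77  0.72] turn 0.02
```

servo_tool:
  deltas:
    - [[4.5,4.2,-0.6,0,0],[4.5,4.2,-0.6,0,0],[4.5,4.2,-0.6,0,0],[4.5,4.1,0,0,0],[4.5,0,0,0,0],[4.5,0,0,0,0]]

```text
t: 41.9
ee_pos: [551.5, 275.7, 237.3]
ee_rot: [0.695, 0.719, -0.001, -0.001]
ft_force: [-0.1, -0.7, -1.0]
gripper_width: 49.6
```

```bash
cat >> h.py <<'E'
def hold(tag):
    im,d,o=grab('wrist',tag);go(*o['ee_pos'])
    print(dep('wrist',[(258,v) for v in range(200,330,10)],d,o)[:,[0,2]].round(1).tolist())
    print(dep('wrist',[(u,280) for u in range(190,326,6)],d,o)[:,1:].round(1).tolist())
E
python3 -c "
from h import *
hold('w31');go(551.6,275.2,150,92)"
```

```text
t 41.95 pos [551.9 274.7 237.5] yaw 91.91 w 49.6 F [-0.3  0.3 -0.7] q [ 16.  24.  84.  -0.  72. -76.]
shift cm [ 0.11 -0.03  0.02] turn None
[[567.0, 30.5], [538.3, 147.2], [538.5, 163.3], [539.0, 175.9], [539.9, 185.7], [540.6, 194.5], [540.5, 203.6], [540.5, 211.3], [542.9, 214.3], [548.1, 212.8], [550.3, 215.8], [556.3, 213.6], [560.8, 213.7]]
[[249.7, 211.6], [252.6, 214.2], [254.8, 214.1], [257.1, 214.7], [259.1, 213.6], [261.5, 214.4], [263.7, 215.0], [265.9, 214.3], [268.0, 213.8], [270.3, 214.5], [272.5, 213.4], [274.7, 215.1], [276.9, 214.3], [279.1, 214.9], [281.4, 213.6], [283.6, 214.0], [285.8, 214.1], [287.8, 215.1], [290.2, 213.9], [292.5, 213.4], [294.5, 214.4], [296.7, 214.6], [299.0, 214.2]]
t 41.95 pos [551.9 274.7 237.5] yaw 91.91 w 49.6 F [-0.3  0.3 -0.7] q [ 16.  24.  84.  -0.  72. -76.]
shift cm [ 0.06 -0.01  8.75] turn -0.09
```

View pics/w31.png

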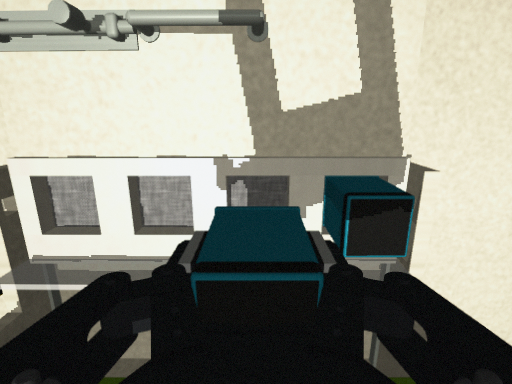

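servo_tool:
  deltas:
    - [[4.5,0.05,0.15,3,0],[4.5,0,0,3,0],[4.5,0,0,2.2,0],[4.5,0,0,0,0],[4.5,0,0,0,0]]

```text
t: 42.45
ee_pos: [554.3, 274.1, 156.4]
ee_rot: [0.696, 0.718, -0.0, -0.0]
ft_force: [0.7, 1.1, -0.7]
gripper_width: 49.6
```

```bash
python3 -c "
from h import *
go(553.2,275.5,128,92)"
```

```text
t 42.45 pos [554.3 274.1 156.4] yaw 91.83 w 49.6 F [ 0.7  1.1 -0.7] q [ 16.  29.  89.  -0.  62. -76.]
shift cm [ 0.15 -0.1   2.84] turn -0.17
```

servo_tool:
  deltas:
    - [[4.5,0.1,-0.1,0,-0.2],[4.5,0,0,0.6,0],[4.5,0,0,0.7,0],[4.5,0,0,0.7,0],[4.5,0,0,0.5,0],[4.5,0,0,0.2,0],[4.5,0,0,0,0]]

```text
t: 43.15
ee_pos: [553.6, 276.2, 130.1]
ee_rot: [0.694, 0.72, 0.001, 0.001]
ft_force: [0.3, -1.2, 4.9]
gripper_width: 49.5
```

```bash
python3 -c "
from h import *
go(553.2,275.5,128,92)"
```

```text
t 43.15 pos [553.6 276.2 130.1] yaw 92.18 w 49.5 F [ 0.3 -1.2  4.9] q [ 16.  31.  90.  -0.  59. -76.]
shift cm [-0.07 -0.04  0.21] turn 0.18
```

Contact with the floor. Release and rise.

servo_tool:
  deltas:
    - [[4.5,0,0,0.1,0],[4.5,0,0,0,0],[5.4,0,0,0,0],[6.2,0,0,0,0],[6.2,0,0,-1.5,0],[6.2,0,0,-4,0],[6.2,0,0,-5,0],[6.2,0,0,-5,0]]

```text
t: 43.95
ee_pos: [552.4, 276.1, 283.9]
ee_rot: [0.694, 0.72, -0.001, -0.001]
ft_force: [1.7, 0.1, -0.1]
gripper_width: 62.3
```

servo_tool:
  deltas:
    - [[6.2,0,0,-3,8.5],[6.2,0,0,0,8.5],[6.2,0,0,0,8.5],[6.2,0,0,0,8.5],[6.2,0,0,0,8.5],[6.2,0,0,0,8.5],[6.2,0,0,0,8.5],[6.2,0,0,0,8.5]]

```text
t: 44.75
ee_pos: [552.8, 276.3, 312.6]
ee_rot: [0.978, 0.206, -0.001, -0.0]
ft_force: [0.4, -0.3, -0.0]
gripper_width: 62.0
```

```bash
python3 -c "
from h import *
im,d,o=grab('wrist','w32');go(589,-386,320,4);P=cloud('wrist',d,o)
for y0 in (275,366):
  m=(P[...,2]>98)&(P[...,2]<115)&(P[...,0]<620)&(P[...,0]>500)&(abs(P[...,1]-y0)<40)
  q=P[m];print(m.sum(),np.percentile(q,1,0).round(1),np.percentile(q,99,0).round(1))
"
```

```text
t 44.8 pos [552.8 276.3 312.7] yaw 23.4 w 62.2 F [-0.8 -0.1 -0.5] q [16. 22. 77.  0. 81. -7.]
shift cm [-22.98  62.22  -0.73] turn 19.4
2516 [540.8 252.1 100.7] [590.4 301.8 107.5]
3113 [539.8 342.2 102.9] [589.3 391.1 107.5]
```

View pics/w32.png

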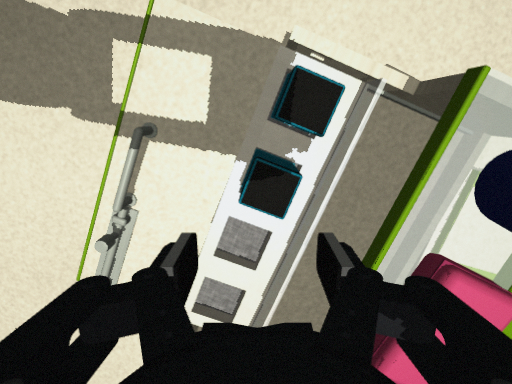

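servo_tool:
  deltas:
    - [[6.2,0,0,0,8.5],[6.2,0,0,0,8.5],[6.2,0,0,0,2],[6.2,0,0,0,0]]

```text
t: 45.2
ee_pos: [552.8, 276.2, 312.8]
ee_rot: [0.999, 0.046, -0.0, 0.0]
ft_force: [-0.5, 1.3, -0.4]
gripper_width: 61.9
```

```bash
python3 -c "
from h import *
go(594.9,-384,310,4.4)
"
```

```text
t 45.2 pos [552.8 276.2 312.8] yaw 5.31 w 61.9 F [-0.5  1.3 -0.4] q [16. 22. 77.  0. 81. 11.]
shift cm [-1.92 66.13  0.29] turn 0.91
```

servo_tool:
  deltas:
    - [[6.2,-0.1,4.7,0,0.5],[6.2,-0.1,4.7,0,0.4],[6.2,-0.1,4.7,0,0],[6.2,-0.1,4.7,0,0],[6.2,-0.1,4.7,0,0],[6.2,-0.1,4.7,0,0],[6.2,-0.1,4.7,0,0],[6.2,-0.1,4.7,0,0]]

```text
t: 46.0
ee_pos: [573.8, -101.1, 313.2]
ee_rot: [0.999, 0.039, 0.0, -0.0]
ft_force: [1.3, -0.8, -0.6]
gripper_width: 62.1
```

servo_tool:
  deltas:
    - [[6.2,-0.1,4.7,0,0],[6.2,-0.1,4.7,0,0],[6.2,-0.1,4.7,0,0],[6.2,-0.1,4.7,0,0],[6.2,-0.1,4.7,1,0],[6.2,0,5,2,0],[6.2,0,0,2,0],[6.2,0,0,0,0]]

```text
t: 46.8
ee_pos: [588.3, -380.9, 259.9]
ee_rot: [0.999, 0.037, -0.003, -0.003]
ft_force: [-0.0, 0.1, -0.1]
gripper_width: 61.9
```

```bash
python3 -c "
from h import *
im,d,o=grab('wrist','w33');tumblers('wrist',im,d,o)
go(594.9,-384,79,4.4)"
```

```text
px [121. 159.] ctr 450.4 -367.7 size 75.3 52.5 axis base->rim deg -88.9 off 2.1 z 50.9
px [264. 161.] ctr 592.6 -358.9 size 74.3 50.4 axis base->rim deg 93.9 off 4.6 z 50.8
t 46.85 pos [ 589.1 -380.1  262.3] yaw 4.33 w 61.9 F [ 1.1 -0.3  0.4] q [-42.  32.  68.   0.  81. -46.]
shift cm [ 0.61  0.5  18.33] turn -0.07
```

View pics/w33.png

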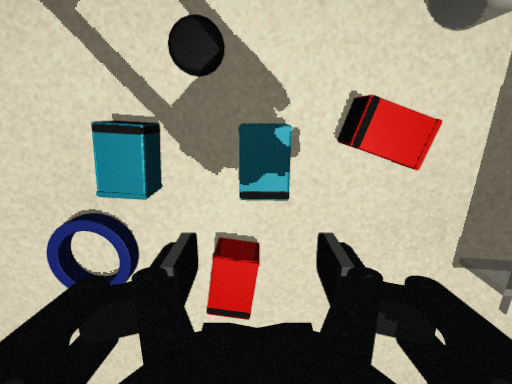

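servo_tool:
  deltas:
    - [[6.2,0.5,0.45,4.5,0],[6.2,0,0,4.5,0],[6.2,0,0,4.5,0],[6.2,0,0,4.6,0],[6.2,0,0,0,0],[6.2,0,0,0,0]]
  newtons: 20

```text
t: 47.45
ee_pos: [596.1, -383.6, 85.1]
ee_rot: [0.999, 0.038, 0.0, -0.0]
ft_force: [0.0, -0.6, 1.1]
gripper_width: 61.9
```

```bash
python3 -c "
from h import *
go(594.3,-383.9,79,4)"
```

```text
t 47.45 pos [ 596.1 -383.6   85.1] yaw 4.39 w 61.9 F [ 0.  -0.6  1.1] q [-42.  41.  77.   0.  62. -46.]
shift cm [-0.18  0.01  0.61] turn 0.39
```

servo_tool:
  deltas:
    - [[6.2,-0.2,0,0.5,0.4],[6.2,0,0,0,0],[4.5,0,0,0,0],[4.5,0,0,0,0],[4.5,0,0,0,0],[4.5,0,0,-1,0],[4.5,0,0,-3,0],[4.5,0,0,-4,0]]

```text
t: 48.25
ee_pos: [592.1, -383.7, 157.7]
ee_rot: [0.999, 0.034, -0.002, -0.002]
ft_force: [0.3, 0.0, -1.3]
gripper_width: 49.7
```

servo_tool:
  deltas:
    - [[4.5,0,0,-4,0],[4.5,0,0,0,0],[4.5,0,0,0,0]]

```text
t: 48.55
ee_pos: [593.7, -385.0, 201.0]
ee_rot: [0.999, 0.034, 0.001, 0.001]
ft_force: [-0.0, -0.3, -0.8]
gripper_width: 50.1
```

```bash
python3 -c "
from h import *
prof('w34')
go(580,-45,195,2)"
```

```text
t 48.6 pos [ 593.  -384.4  199. ] yaw 3.87 w 49.7 F [ 1.   0.1 -1.1] q [-42.  35.  71.  -0.  73. -46.]
shift cm [ 0.06  0.06 -0.2 ] turn None
[[-333.1, 169.5], [-337.4, 169.6], [-341.6, 170.5], [-346.0, 170.7], [-350.8, 170.0], [-355.3, 170.6], [-359.9, 171.0], [-365.1, 170.4], [-369.7, 171.4], [-374.4, 172.0], [-380.4, 170.9], [-386.6, 169.8], [-391.5, 170.8], [-531.3, 0.9], [-547.1, 1.1], [-374.7, 208.8]]
t 48.6 pos [ 593.  -384.4  199. ] yaw 3.87 w 49.7 F [ 1.   0.1 -1.1] q [-42.  35.  71.  -0.  73. -46.]
shift cm [  0.99 -33.95   0.4 ] turn 1.87
```

View pics/w34.png

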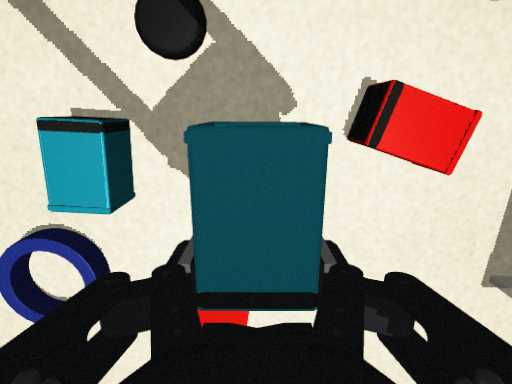

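servo_tool:
  deltas:
    - [[4.5,0.1,-4.3,0,1.8],[4.5,0,-4.3,0,0],[4.5,0,-4.3,0,0],[4.5,0,-4.3,0,0],[4.5,0,-4.3,0,0],[4.5,0,-4.3,0,0],[4.5,0,-4.2,0,0],[4.5,0,-4,0,0]]

```text
t: 49.4
ee_pos: [579.2, -42.7, 196.8]
ee_rot: [1.0, 0.018, -0.002, -0.001]
ft_force: [0.2, 0.6, -0.9]
gripper_width: 49.8
```

servo_tool:
  deltas:
    - [[4.5,0,0,2,0],[4.5,0,0,2,0],[4.5,0,0,1.5,0],[4.5,0,0,0,0],[4.5,0,0,0,0]]

```text
t: 49.9
ee_pos: [579.9, -44.6, 142.6]
ee_rot: [1.0, 0.018, -0.001, -0.0]
ft_force: [0.3, -0.5, -0.8]
gripper_width: 49.6
```

```bash
python3 -c "
from h import *
prof('w35')
go(580,-45,136,2)"
```

```text
t 49.95 pos [580.5 -44.9 143.5] yaw 2.06 w 49.7 F [ 0.8 -0.1 -0.5] q [-15.  27.  95.   0.  59. -17.]
shift cm [-0.06 -0.03  0.09] turn None
[[7.4, 110.6], [3.5, 113.2], [-1.1, 112.0], [-5.4, 112.6], [-9.9, 113.1], [-14.9, 112.0], [-19.3, 113.0], [-24.3, 112.8], [-29.5, 112.5], [-35.0, 111.9], [-39.7, 112.8], [-45.6, 112.1], [-51.2, 112.2], [-144.6, 0.6], [-156.6, 1.0], [-34.2, 150.6]]
t 49.95 pos [580.5 -44.9 143.5] yaw 2.06 w 49.7 F [ 0.8 -0.1 -0.5] q [-15.  27.  95.   0.  59. -17.]
shift cm [-0.05  0.01  0.75] turn 0.06
```

servo_tool:
  deltas:
    - [[4.5,0,0,0.75,0],[4.5,0,0,0,0],[4.5,0,-0.5,0,0],[4.5,0,-0.5,0,0],[4.5,0,-0.5,0,0],[4.5,0,-0.3,0,0],[4.5,0,0,0,0]]

```text
t: 50.65
ee_pos: [580.5, -30.4, 137.8]
ee_rot: [1.0, 0.019, 0.001, 0.004]
ft_force: [-3.4, -15.5, 3.9]
gripper_width: 49.7
```

servo_tool:
  deltas:
    - [[4.5,0,-0.15,-0.25,0],[4.5,0,-0.15,-0.4,0],[4.5,0,-0.2,-0.4,0],[4.5,0,-0.2,-0.4,0],[4.5,0,0,0,0]]

```text
t: 51.15
ee_pos: [580.2, -20.5, 151.7]
ee_rot: [1.0, 0.018, 0.001, 0.001]
ft_force: [-1.0, -5.0, 2.6]
gripper_width: 49.5
```

servo_tool:
  deltas:
    - [[4.5,0,-0.4,-0.2,0],[4.5,0,-0.4,-0.25,0],[4.5,0,-0.4,-0.25,0],[4.5,0,0,0,0]]

```text
t: 51.55
ee_pos: [579.9, -9.4, 159.4]
ee_rot: [1.0, 0.019, 0.001, 0.002]
ft_force: [-3.0, -9.5, 6.9]
gripper_width: 49.8
```

```bash
python3 -c "
from h import *
prof('w36')"
```

```text
t 51.6 pos [579.9  -9.4 159.3] yaw 2.12 w 50.1 F [-1.9 -9.3  5.1] q [-12.  25.  94.  -0.  60. -14.]
shift cm [ 0.   -0.   -0.01] turn None
[[39.2, 106.1], [34.4, 108.6], [29.7, 110.9], [25.3, 113.7], [20.5, 115.3], [16.2, 117.9], [11.5, 119.6], [7.1, 121.6], [2.6, 123.5], [-1.2, 126.4], [-5.4, 128.4], [-10.4, 129.0], [-13.4, 132.6], [-17.9, 134.0], [-136.8, 1.1], [1.2, 167.5]]
```

servo_tool:
  deltas:
    - [[4.5,0,-0.4,-0.3,0],[4.5,0,-0.4,-0.3,0],[4.5,0,-0.45,-0.3,0],[4.5,0,-0.45,-0.25,0],[4.5,0,0,0,0]]

```text
t: 52.1
ee_pos: [579.1, 9.2, 170.1]
ee_rot: [1.0, 0.018, 0.001, 0.001]
ft_force: [0.3, -4.3, 3.2]
gripper_width: 49.9
```

```bash
python3 -c "
from h import *
prof('w37')"
```

```text
t 52.15 pos [579.1   9.1 170.1] yaw 2.1 w 50.1 F [-0.4 -3.5  4.5] q [-10.  25.  94.  -0.  61. -12.]
shift cm [-0.   -0.01 -0.01] turn None
[[55.6, 101.4], [50.4, 105.0], [45.6, 109.6], [41.0, 114.2], [36.2, 116.9], [32.1, 121.4], [27.9, 125.0], [24.3, 129.3], [19.6, 130.9], [16.3, 135.0], [12.9, 138.5], [9.9, 142.2], [6.3, 144.8], [2.4, 146.8], [-126.5, 1.1], [20.4, 179.0]]
```

servo_tool:
  deltas:
    - [[4.5,0,-0.5,-0.15,0],[4.5,0,-0.5,-0.2,0],[4.5,0,-0.4,-0.2,0],[4.5,0,0,0,0]]

```text
t: 52.55
ee_pos: [578.4, 23.6, 175.2]
ee_rot: [1.0, 0.018, 0.0, -0.0]
ft_force: [0.6, -2.4, 4.1]
gripper_width: 49.7
```

servo_tool:
  deltas:
    - [[4.5,0,-0.5,-0.1,0],[4.5,0,-0.5,-0.1,0],[4.5,0,-0.5,-0.05,0],[4.5,0,-0.5,0,0],[4.5,0,-0.5,0,0],[4.5,0,0,0,0]]

```text
t: 53.15
ee_pos: [577.2, 49.3, 177.3]
ee_rot: [1.0, 0.018, -0.0, -0.0]
ft_force: [0.0, -0.6, 2.1]
gripper_width: 49.6
```

```bash
python3 -c "
from h import *
prof('w38')"
```

```text
t 53.2 pos [577.2  49.2 177.3] yaw 2.1 w 50.0 F [-0.1 -0.7  2.7] q [-6. 24. 93.  0. 62. -8.]
shift cm [-0.   -0.01  0.  ] turn None
[[84.4, 31.8], [75.2, 31.3], [67.5, 38.5], [74.4, 96.8], [70.4, 105.5], [67.3, 114.9], [64.2, 122.7], [62.0, 131.0], [59.1, 136.7], [56.5, 142.2], [55.2, 149.1], [53.3, 154.2], [49.0, 155.5], [41.6, 152.7], [33.8, 150.0], [60.2, 185.8]]
```

servo_tool:
  deltas:
    - [[4.5,0,-0.5,0.1,0],[4.5,0,-0.5,0.1,0],[4.5,0,-0.5,0.1,0],[4.5,0,-0.4,0.15,0],[4.5,0,-0.3,0.15,0],[4.5,0,0,0,0]]

```text
t: 53.8
ee_pos: [576.7, 70.9, 171.1]
ee_rot: [1.0, 0.018, 0.0, -0.0]
ft_force: [1.2, -0.2, 3.1]
gripper_width: 49.9
```

```bash
python3 -c "
from h import *
prof('w39')"
```

```text
t 53.85 pos [576.7  70.9 171.2] yaw 2.08 w 50.1 F [1.3 0.2 3.3] q [-4. 25. 94.  0. 62. -6.]
shift cm [ 0. -0.  0.] turn None
[[106.9, 31.9], [97.8, 30.9], [89.0, 32.3], [79.4, 30.9], [87.0, 83.9], [85.1, 98.5], [83.4, 110.9], [82.3, 122.1], [80.7, 130.6], [80.0, 139.4], [80.3, 148.6], [76.0, 149.6], [70.4, 149.1], [64.1, 147.7], [57.5, 146.4], [81.1, 178.9]]
```

servo_tool:
  deltas:
    - [[4.5,0,-0.4,0.15,0],[4.5,0,-0.4,0.15,0],[4.5,0,-0.2,0.15,0],[4.5,0,0,0.1,0],[4.5,0,0,0,0]]

```text
t: 54.35
ee_pos: [576.1, 81.0, 166.0]
ee_rot: [1.0, 0.018, 0.0, -0.001]
ft_force: [0.3, 1.0, 5.6]
gripper_width: 49.9
```

```bash
python3 -c "
from h import *
prof('w40')"
```

```text
t 54.4 pos [576.1  81.  166. ] yaw 2.07 w 49.9 F [0.  0.7 5.3] q [-3. 25. 94.  0. 61. -5.]
shift cm [-0. -0. -0.] turn None
[[117.8, 31.5], [109.0, 30.6], [100.1, 30.7], [91.0, 30.7], [81.8, 31.3], [91.0, 81.9], [91.4, 100.5], [91.2, 114.4], [91.0, 125.8], [91.8, 137.2], [89.7, 142.2], [86.6, 145.2], [80.2, 143.4], [74.8, 143.3], [69.3, 143.2], [91.5, 174.0]]
```

servo_tool:
  deltas:
    - [[4.5,0,0,0,0],[4.5,0,0,-3,0],[4.5,0,0,-4,0],[4.5,0,-3,0,-7],[4.5,0,0,0,-8.5],[4.5,0,0,0,-8.5],[4.5,0,0,0,-8.5],[4.5,0,0,0,-8.5]]
  newtons: 45

```text
t: 55.2
ee_pos: [574.0, 111.0, 234.4]
ee_rot: [0.929, 0.37, -0.001, -0.001]
ft_force: [0.3, -0.3, -1.7]
gripper_width: 49.6
```

servo_tool:
  deltas:
    - [[4.5,0,0,0,-8.5],[4.5,0,0,0,-8.5],[4.5,0,0,0,-8.5],[4.5,0,0,0,-8.5],[4.5,0,0,0,-8.5],[4.5,0,0,0,-6.4],[4.5,0,0,0,0]]

```text
t: 55.9
ee_pos: [574.2, 110.8, 234.5]
ee_rot: [0.695, 0.719, -0.001, -0.001]
ft_force: [0.1, -0.3, -1.6]
gripper_width: 49.6
```

```bash
python3 -c "
from h import *
go(554.5,184.7,234,92)"
```

```text
t 55.9 pos [574.2 110.8 234.5] yaw 92.02 w 49.6 F [ 0.1 -0.3 -1.6] q [ -0.  21.  89.   0.  70. -92.]
shift cm [ 7.46 -1.71  0.06] turn 0.02
```

servo_tool:
  deltas:
    - [[4.5,3.7,-0.9,0,0],[4.5,3.75,-0.8,0,0],[4.5,0,0,0,0],[4.5,0,0,0,0]]

```text
t: 56.3
ee_pos: [554.8, 185.0, 235.1]
ee_rot: [0.695, 0.719, -0.001, -0.001]
ft_force: [0.0, 0.2, -0.7]
gripper_width: 49.3
```

```bash
python3 -c "
from h import *
hold('w41');go(554.5,184.7,150,92)"
```

```text
t 56.35 pos [555.2 184.1 235.2] yaw 91.92 w 49.7 F [ 0.   0.2 -0.7] q [  7.  21.  89.  -0.  70. -84.]
shift cm [ 0.08 -0.04  0.01] turn None
[[569.7, 30.5], [580.3, 30.1], [544.3, 154.3], [544.2, 169.1], [544.2, 181.2], [544.1, 191.8], [544.3, 200.4], [544.1, 208.6], [545.7, 212.9], [549.3, 213.6], [554.7, 212.1], [558.4, 213.0], [563.1, 212.7]]
[[159.8, 212.7], [161.9, 212.4], [164.3, 213.2], [166.4, 212.7], [168.7, 213.4], [170.7, 212.3], [173.0, 213.4], [175.1, 212.0], [177.3, 211.9], [179.5, 211.9], [181.7, 212.6], [183.9, 212.4], [186.1, 212.7], [188.3, 212.5], [190.6, 212.3], [192.6, 213.7], [194.9, 212.5], [197.0, 213.3], [199.2, 213.2], [201.5, 212.6], [204.0, 211.4], [205.8, 212.9], [208.3, 211.9]]
t 56.35 pos [555.2 184.1 235.2] yaw 91.92 w 49.7 F [ 0.   0.2 -0.7] q [  7.  21.  89.  -0.  70. -84.]
shift cm [ 0.06 -0.06  8.52] turn -0.08
```

View pics/w41.png

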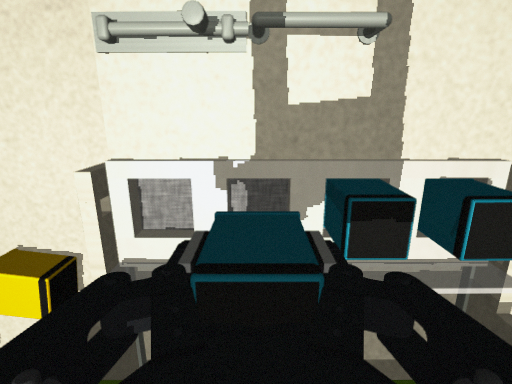

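servo_tool:
  deltas:
    - [[4.5,0.05,-0.05,3,0],[4.5,0,0,3,0],[4.5,0,0,2,0],[4.5,0,0,0,0],[4.5,0,0,0,0]]

```text
t: 56.85
ee_pos: [555.4, 183.7, 155.8]
ee_rot: [0.696, 0.718, -0.0, -0.0]
ft_force: [0.6, 0.4, -0.3]
gripper_width: 49.5
```

```bash
python3 -c "
from h import *
go(555,184.8,127,92)"
```

```text
t 56.85 pos [555.4 183.7 155.8] yaw 91.86 w 49.5 F [ 0.6  0.4 -0.3] q [  7.  26.  94.  -0.  60. -84.]
shift cm [ 0.12 -0.03  2.88] turn -0.14
```

servo_tool:
  deltas:
    - [[4.5,0.1,0,0,-0.1],[4.5,0,0,0.6,0],[4.5,0,0,0.7,0],[4.5,0,0,0.7,0],[4.5,0,0,0.6,0],[4.5,0,0,0.2,0],[4.5,0,0,0,0]]

```text
t: 57.55
ee_pos: [555.5, 185.5, 128.4]
ee_rot: [0.694, 0.72, 0.0, 0.0]
ft_force: [-0.6, -0.5, 6.3]
gripper_width: 49.4
```

servo_tool:
  deltas:
    - [[4.5,0,0,0.1,0],[4.5,0,0,0,0],[5.4,0,0,0,0],[6.2,0,0,0,0],[6.2,0,0,-1.5,0],[6.2,0,0,-4,0],[6.2,0,0,-5,0],[6.2,0,0,-5,0]]

```text
t: 58.35
ee_pos: [554.4, 185.4, 282.3]
ee_rot: [0.694, 0.72, -0.001, -0.001]
ft_force: [0.5, -0.4, 0.7]
gripper_width: 62.3
```

```bash
python3 -c "
from h import *
im,d,o=grab('wrist','w42');go(455,-345,320,1);P=cloud('wrist',d,o)
for y0 in (185,275,366):
  m=(P[...,2]>98)&(P[...,2]<115)&(P[...,0]<620)&(P[...,0]>500)&(abs(P[...,1]-y0)<40)
  q=P[m];print(m.sum(),np.percentile(q,1,0).round(1),np.percentile(q,99,0).round(1))
"
```

```text
t 58.4 pos [557.8 186.  292.3] yaw 92.09 w 62.2 F [2.4 0.3 7. ] q [  8.  19.  84.   0.  76. -85.]
shift cm [-52.69 -12.16  -2.99] turn 91.09
2984 [545.1 160.2 100.7] [594.6 210.  107.4]
3035 [543.1 250.6  99.1] [592.  300.5 107.4]
3128 [540.7 341.2  98.6] [590.3 391.1 107.4]
```

View pics/w42.png

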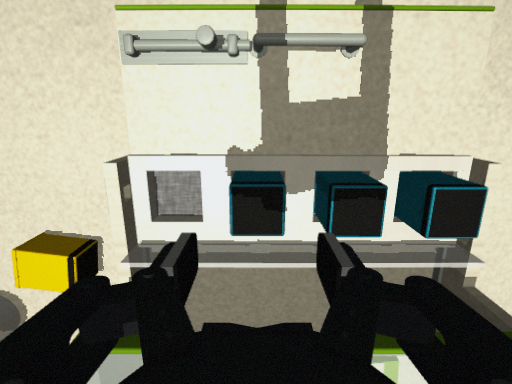

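servo_tool:
  deltas:
    - [[6.2,0,-1,-3,8.5],[6.2,0,0,0,8.5],[6.2,0,0,0,8.5],[6.2,0,0,0,8.5],[6.2,0,0,0,8.5],[6.2,0,0,0,8.5],[6.2,0,0,0,8.5],[6.2,0,0,0,8.5]]

```text
t: 59.2
ee_pos: [544.9, 185.1, 310.8]
ee_rot: [0.979, 0.206, -0.001, -0.0]
ft_force: [-0.3, -0.4, 0.4]
gripper_width: 62.0
```

servo_tool:
  deltas:
    - [[6.2,0,0,0,8.5],[6.2,0,0,0,8.5],[6.2,0,0,0,6],[6.2,0,0,0,0]]

```text
t: 59.6
ee_pos: [544.9, 185.2, 310.9]
ee_rot: [1.0, 0.009, -0.001, 0.0]
ft_force: [-0.2, 0.0, -0.9]
gripper_width: 61.6
```

```bash
python3 -c "
from h import *
go(450,-343,320,1)
"
```

```text
t 59.6 pos [544.9 185.2 310.9] yaw 1.02 w 61.6 F [-0.2  0.  -0.9] q [ 8. 17. 84.  0. 79.  7.]
shift cm [-10.43  52.64  -0.89] turn 0.02
```

servo_tool:
  deltas:
    - [[6.2,-0.9,4.4,0,0],[6.2,-0.9,4.4,0,0],[6.2,-0.9,4.4,0,0],[6.2,-0.9,4.4,0,0],[6.2,-0.9,4.4,0,0],[6.2,-0.9,4.4,0,0],[6.2,-0.9,4.4,0,0],[6.2,-0.9,4.4,0,0]]

```text
t: 60.4
ee_pos: [478.9, -169.8, 311.5]
ee_rot: [1.0, 0.011, 0.0, -0.0]
ft_force: [0.3, 0.1, -0.3]
gripper_width: 62.2
```

servo_tool:
  deltas:
    - [[6.2,-0.9,4.4,0,0],[6.2,-0.9,4.4,0,0],[6.2,-0.9,4.4,0,0],[6.2,-0.5,4.2,0,8.5],[6.2,0,0,0,8.5],[6.2,0,0,0,8.5],[6.2,0,0,0,8.5],[6.2,0,0,0,8.5]]

```text
t: 61.2
ee_pos: [450.7, -342.9, 311.1]
ee_rot: [0.935, -0.355, -0.0, -0.0]
ft_force: [-0.2, 0.3, 0.1]
gripper_width: 62.2
```

servo_tool:
  deltas:
    - [[6.2,0,0,0,8.5],[6.2,0,0,0,8.5],[6.2,0,0,0,8.5],[6.2,0,0,0,8.5],[6.2,0,0,0,8.5],[6.2,0,0,0,8.5],[6.2,0,0,0,8.5],[6.2,0,0,0,8.5]]

```text
t: 62.0
ee_pos: [450.8, -342.7, 311.2]
ee_rot: [-0.577, 0.817, 0.0, -0.0]
ft_force: [-0.2, -0.8, 0.9]
gripper_width: 61.7
```

servo_tool:
  deltas:
    - [[6.2,0,0,0,8.5],[6.2,0,0,0,8.5],[6.2,0,0,0,8.5],[6.2,0,0,0,8.5],[6.2,0,0,0,8.5],[6.2,0,0,0,8.5],[6.2,0,0,0,8.5],[6.2,0,0,0,8.5]]

```text
t: 62.8
ee_pos: [450.8, -342.7, 311.2]
ee_rot: [-0.021, 1.0, 0.0, -0.0]
ft_force: [-0.3, 0.3, -0.3]
gripper_width: 61.5
```

```bash
python3 -c "
from h import *
im,d,o=grab('wrist','w43');tumblers('wrist',im,d,o)
go(450.4,-343,280,-179)"
```

```text
px [258. 150.] ctr 450.6 -368.6 size 75.0 50.2 axis base->rim deg -88.8 off 4.6 z 50.8
t 62.85 pos [ 450.8 -342.7  311.2] yaw -178.02 w 62.0 F [ 0.1  0.2 -0.8] q [-49.  16.  85.  -0.  79. 129.]
shift cm [ 0.04 -0.03  3.12] turn 0.98
```

View pics/w43.png

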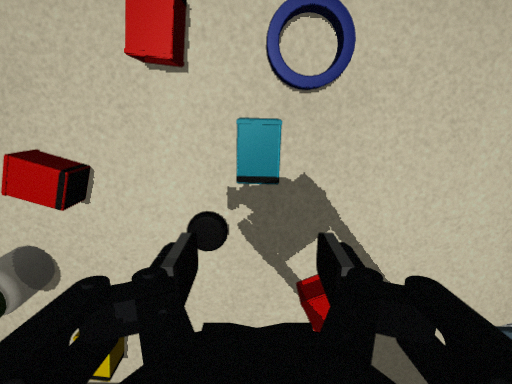

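servo_tool:
  deltas:
    - [[6.2,0.05,0,4.5,0.8],[6.2,0,-0.1,4.5,0],[6.2,0,0,4.5,0],[6.2,0,0,4.5,0],[6.2,0,0,4,0],[6.2,0,0,0,0],[6.2,0,0,0,0]]
  newtons: 20

```text
t: 63.55
ee_pos: [450.3, -343.7, 91.7]
ee_rot: [-0.017, 1.0, 0.001, -0.001]
ft_force: [0.0, -1.0, -0.0]
gripper_width: 62.1
```

```bash
python3 -c "
from h import *
go(450.1,-343.6,79,-178.8)"
```

```text
t 63.55 pos [ 450.3 -343.7   91.7] yaw -178.07 w 62.1 F [ 0. -1. -0.] q [-49.  29.  99.   0.  51. 129.]
shift cm [0.02 0.01 1.27] turn 0.73
```

servo_tool:
  deltas:
    - [[6.2,0,0,1.2,0.7],[6.2,0,0,0,0],[4.5,0,0,0,0],[4.5,0,0,0,0],[4.5,0,0,0,0],[4.5,0,0,-1,0],[4.5,0,0,-3,0],[4.5,0,0,-4,0]]

```text
t: 64.35
ee_pos: [449.3, -342.6, 159.1]
ee_rot: [-0.009, 1.0, 0.002, -0.002]
ft_force: [0.3, -0.1, -0.7]
gripper_width: 50.0
```

servo_tool:
  deltas:
    - [[4.5,0,0,-4,0],[4.5,0,0,0,0],[4.5,0,0,0,0]]

```text
t: 64.65
ee_pos: [450.6, -343.9, 201.1]
ee_rot: [-0.009, 1.0, -0.001, 0.001]
ft_force: [0.5, 0.3, -2.1]
gripper_width: 49.9
```

```bash
python3 -c "
from h import *
prof('w44')
go(580,-100,200,2)"
```

```text
t 64.7 pos [ 450.  -343.3  199.6] yaw -178.93 w 49.7 F [ 0.2  0.1 -1.2] q [-49.  22.  94.   0.  65. 130.]
shift cm [-0.06 -0.06 -0.15] turn None
[[-397.2, 171.7], [-392.6, 169.8], [-388.6, 171.3], [-384.3, 171.8], [-379.3, 170.6], [-374.8, 171.2], [-369.5, 169.9], [-365.2, 171.2], [-359.6, 170.2], [-354.8, 170.8], [-350.2, 171.9], [-344.3, 171.3], [-338.7, 171.2], [-332.5, 170.5], [-182.8, -0.6], [-354.6, 208.4]]
t 64.7 pos [ 450.  -343.3  199.6] yaw -178.93 w 49.7 F [ 0.2  0.1 -1.2] q [-49.  22.  94.   0.  65. 130.]
shift cm [-13.45  24.08  -0.04] turn 179.07
```

View pics/w44.png

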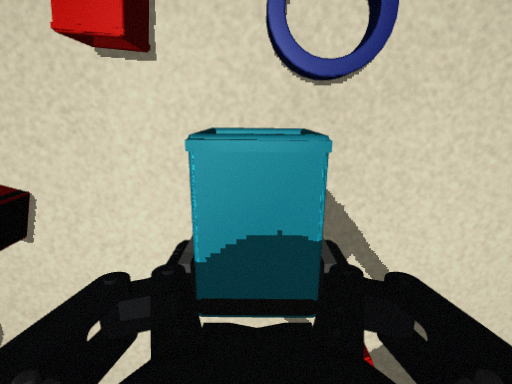

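servo_tool:
  deltas:
    - [[4.5,-2.2,4,0,0],[4.5,-2.25,4,0,0],[4.5,-2.25,4,0,0],[4.5,-2.25,4,0,0],[4.5,-2.25,4,0,0],[4.5,-2.25,4,0,0],[4.5,0,0,0,-8.5],[4.5,0,0,0,-8.5]]

```text
t: 65.5
ee_pos: [579.8, -98.9, 197.3]
ee_rot: [-0.162, 0.987, 0.001, -0.002]
ft_force: [-0.0, 0.2, -1.1]
gripper_width: 49.8
```

servo_tool:
  deltas:
    - [[4.5,0,0,0,-8.5],[4.5,0,0,0,-8.5],[4.5,0,0,0,-8.5],[4.5,0,0,0,-8.5],[4.5,0,0,0,-8.5],[4.5,0,0,0,-8.5],[4.5,0,0,0,-8.5],[4.5,0,0,0,-8.5]]

```text
t: 66.3
ee_pos: [579.2, -100.9, 197.4]
ee_rot: [-0.685, 0.729, 0.002, -0.001]
ft_force: [-0.2, 1.2, -0.5]
gripper_width: 49.9
```

servo_tool:
  deltas:
    - [[4.5,0,0,0,-8.5],[4.5,0,0,0,-8.5],[4.5,0,0,0,-8.5],[4.5,0,0,0,-8.5],[4.5,0,0,0,-8.5],[4.5,0,0,0,-8.5],[4.5,0,0,0,-8.5],[4.5,0,0,0,-8.5]]

```text
t: 67.1
ee_pos: [579.2, -100.9, 197.4]
ee_rot: [0.975, -0.221, -0.002, -0.0]
ft_force: [-0.6, -0.7, -1.1]
gripper_width: 49.7
```

servo_tool:
  deltas:
    - [[4.5,0,0,0,-8.5],[4.5,0,0,0,-8.5],[4.5,0,0,0,-8.5],[4.5,0,0,0,-2.5],[4.5,0,0,0,0]]

```text
t: 67.6
ee_pos: [579.3, -100.9, 197.6]
ee_rot: [1.0, 0.018, -0.002, -0.001]
ft_force: [-0.1, 0.5, -1.9]
gripper_width: 49.7
```

```bash
python3 -c "
from h import *
prof('w45')
go(580,-45,145,2)"
```

```text
t 67.65 pos [ 579.5 -101.   197.9] yaw 2.0 w 49.9 F [ 0.2  0.5 -1.3] q [-21.  24.  91.   0.  66. -23.]
shift cm [-0.02 -0.    0.03] turn None
[[-48.6, 167.7], [-52.9, 167.7], [-57.4, 167.1], [-62.0, 166.7], [-66.1, 168.0], [-70.9, 167.8], [-76.0, 167.1], [-80.4, 168.1], [-86.1, 166.8], [-91.2, 167.0], [-95.7, 168.3], [-101.5, 167.7], [-106.3, 168.8], [-112.5, 168.0], [-259.1, 1.0], [-90.7, 205.4]]
t 67.65 pos [ 579.5 -101.   197.9] yaw 2.0 w 49.9 F [ 0.2  0.5 -1.3] q [-21.  24.  91.   0.  66. -23.]
shift cm [ 0.27 -5.58  5.3 ] turn -0.0
```

servo_tool:
  deltas:
    - [[4.5,0.1,-2.8,0,0],[4.5,0.1,-2.8,2,0],[4.5,0,0,2,0],[4.5,0,0,1.5,0],[4.5,0,0,0.6,0],[4.5,0,0,0,0],[4.5,0,0,0,0]]

```text
t: 68.35
ee_pos: [580.5, -45.5, 139.0]
ee_rot: [1.0, 0.018, 0.0, 0.0]
ft_force: [0.7, -0.4, -0.7]
gripper_width: 49.8
```

```bash
python3 -c "
from h import *
prof('w46')"
```

```text
t 68.4 pos [580.8 -45.6 139.4] yaw 2.03 w 49.5 F [-0.4 -0.7 -0.8] q [-15.  27.  95.  -0.  58. -17.]
shift cm [-0.03 -0.01  0.04] turn None
[[6.6, 108.0], [2.5, 109.0], [-2.2, 107.8], [-6.4, 108.9], [-10.9, 108.9], [-15.5, 109.2], [-20.1, 109.6], [-25.4, 108.8], [-30.3, 109.1], [-35.4, 109.1], [-40.6, 109.3], [-46.1, 109.1], [-51.9, 108.9], [-56.7, 110.0], [-154.9, 0.7], [-34.0, 148.2]]
```

servo_tool:
  deltas:
    - [[4.5,0,0,0.4,0],[4.5,0,0,0,0],[4.5,0,-0.5,0,0],[4.5,0,-0.5,0,0],[4.5,0,-0.5,0,0],[4.5,0,-0.35,0,0],[4.5,0,0,0,0]]

```text
t: 69.1
ee_pos: [580.2, -28.3, 135.4]
ee_rot: [1.0, 0.019, 0.001, 0.002]
ft_force: [-0.6, -8.3, 0.3]
gripper_width: 49.8
```

servo_tool:
  deltas:
    - [[4.5,0,-0.15,-0.25,0],[4.5,0,-0.15,-0.4,0],[4.5,0,-0.2,-0.4,0],[4.5,0,-0.2,-0.4,0],[4.5,0,0,0,0]]

```text
t: 69.6
ee_pos: [579.7, -19.9, 150.0]
ee_rot: [1.0, 0.018, 0.0, 0.001]
ft_force: [-0.6, -4.9, 1.7]
gripper_width: 49.6
```

servo_tool:
  deltas:
    - [[4.5,0,-0.4,-0.2,0],[4.5,0,-0.4,-0.25,0],[4.5,0,-0.4,-0.25,0],[4.5,0,0,0,0]]

```text
t: 70.0
ee_pos: [579.4, -9.1, 157.7]
ee_rot: [1.0, 0.018, 0.001, 0.002]
ft_force: [-2.6, -9.2, 5.5]
gripper_width: 49.9
```

```bash
python3 -c "
from h import *
prof('w47')"
```

```text
t 70.05 pos [579.4  -9.1 157.7] yaw 2.11 w 50.1 F [-1.7 -8.4  6.2] q [-12.  25.  95.  -0.  60. -14.]
shift cm [-0.   -0.01 -0.  ] turn None
[[39.7, 105.2], [34.8, 106.9], [30.4, 110.5], [26.1, 113.8], [21.2, 114.6], [16.9, 117.4], [11.8, 117.7], [7.7, 120.5], [3.2, 122.2], [-0.7, 124.9], [-5.2, 126.4], [-10.2, 127.1], [-13.4, 130.5], [-17.4, 132.5], [-135.5, 0.3], [1.6, 165.9]]
```

Same state as last time; same sequence.

servo_tool:
  deltas:
    - [[4.5,0,-0.4,-0.3,0],[4.5,0,-0.4,-0.3,0],[4.5,0,-0.45,-0.3,0],[4.5,0,-0.45,-0.25,0],[4.5,0,0,0,0]]

```text
t: 70.55
ee_pos: [578.6, 9.5, 168.5]
ee_rot: [1.0, 0.018, 0.001, 0.0]
ft_force: [-0.8, -3.6, 3.0]
gripper_width: 49.8
```

servo_tool:
  deltas:
    - [[4.5,0,-0.5,-0.15,0],[4.5,0,-0.5,-0.2,0],[4.5,0,-0.4,-0.2,0],[4.5,0,0,0,0]]

```text
t: 70.95
ee_pos: [577.9, 23.7, 173.7]
ee_rot: [1.0, 0.018, 0.0, -0.0]
ft_force: [-1.2, -2.6, 4.0]
gripper_width: 49.5
```

```bash
python3 -c "
from h import *
prof('w48')"
```

```text
t 71.0 pos [578.   23.6 173.7] yaw 2.09 w 49.5 F [ 0.  -1.6  3.7] q [ -9.  24.  94.   0.  62. -11.]
shift cm [-0.   -0.01 -0.  ] turn None
[[62.1, 50.4], [62.8, 97.1], [57.9, 103.3], [53.0, 108.2], [48.9, 114.7], [45.2, 121.0], [41.3, 125.6], [37.4, 129.7], [34.2, 134.6], [30.5, 138.0], [27.8, 142.6], [25.6, 147.5], [21.4, 149.2], [18.6, 152.5], [5.7, 143.5], [34.3, 181.8]]
```

servo_tool:
  deltas:
    - [[4.5,0,-0.5,-0.1,0],[4.5,0,-0.5,-0.1,0],[4.5,0,-0.5,-0.05,0],[4.5,0,-0.5,0,0],[4.5,0,-0.5,0,0],[4.5,0,0,0,0]]

```text
t: 71.6
ee_pos: [576.8, 49.3, 175.7]
ee_rot: [1.0, 0.018, -0.0, -0.0]
ft_force: [0.1, -0.7, 1.4]
gripper_width: 49.6
```

servo_tool:
  deltas:
    - [[4.5,0,-0.5,0.1,0],[4.5,0,-0.5,0.1,0],[4.5,0,-0.5,0.1,0],[4.5,0,-0.4,0.15,0],[4.5,0,-0.3,0.15,0],[4.5,0,0,0,0]]

```text
t: 72.2
ee_pos: [576.3, 70.9, 169.7]
ee_rot: [1.0, 0.018, 0.0, -0.0]
ft_force: [1.5, -0.3, 3.9]
gripper_width: 49.8
```

```bash
python3 -c "
from h import *
prof('w49')"
```

```text
t 72.25 pos [576.3  70.9 169.7] yaw 2.08 w 49.8 F [0.4 0.6 2.6] q [-4. 25. 94.  0. 62. -6.]
shift cm [-0. -0.  0.] turn None
[[107.2, 32.2], [98.2, 31.3], [89.0, 30.6], [79.8, 30.8], [86.5, 80.9], [84.6, 95.6], [82.9, 108.1], [81.9, 119.8], [80.5, 128.7], [79.4, 136.9], [79.1, 145.2], [76.4, 148.8], [71.1, 148.5], [65.3, 147.8], [60.1, 148.0], [81.3, 177.7]]
```

servo_tool:
  deltas:
    - [[4.5,0,-0.4,0.15,0],[4.5,0,-0.4,0.15,0],[4.5,0,-0.2,0.15,0],[4.5,0,0,0.1,0],[4.5,0,0,0,0]]

```text
t: 72.75
ee_pos: [575.7, 81.0, 164.5]
ee_rot: [1.0, 0.018, 0.0, -0.001]
ft_force: [-0.3, 0.9, 5.8]
gripper_width: 49.9
```

```bash
python3 -c "
from h import *
prof('w50')"
```

```text
t 72.8 pos [575.7  81.  164.5] yaw 2.07 w 49.8 F [0.5 1.4 6.1] q [-3. 25. 94.  0. 61. -5.]
shift cm [ 0. -0. -0.] turn None
[[118.0, 31.4], [109.3, 30.6], [100.3, 30.3], [91.4, 30.8], [82.5, 32.0], [90.3, 78.5], [90.2, 96.2], [90.7, 111.7], [90.8, 123.8], [90.9, 134.1], [90.7, 142.4], [86.6, 143.7], [81.8, 144.1], [76.3, 143.6], [70.5, 143.2], [91.8, 172.9]]
```

servo_tool:
  deltas:
    - [[4.5,0,0,0,0],[4.5,0,0,-3,0],[4.5,0,0,-4,0],[4.5,-1.5,-1.4,0,-7],[4.5,0,0,0,-8.5],[4.5,0,0,0,-8.5],[4.5,0,0,0,-8.5],[4.5,0,0,0,-8.5]]
  newtons: 45

```text
t: 73.6
ee_pos: [559.3, 94.4, 233.0]
ee_rot: [0.929, 0.37, -0.001, -0.001]
ft_force: [-0.0, 0.4, -1.2]
gripper_width: 49.5
```

servo_tool:
  deltas:
    - [[4.5,0,0,0,-8.5],[4.5,0,0,0,-8.5],[4.5,0,0,0,-8.5],[4.5,0,0,0,-8.5],[4.5,0,0,0,-8.5],[4.5,0,0,0,-6.4],[4.5,0,0,0,0],[4.5,0,0,0,0]]

```text
t: 74.4
ee_pos: [559.7, 94.0, 233.4]
ee_rot: [0.696, 0.718, -0.0, -0.001]
ft_force: [0.3, 0.3, -1.7]
gripper_width: 49.7
```

```bash
python3 -c "
from h import *
hold('w51');go(557.2,94.5,150,92)"
```

```text
t 74.45 pos [559.9  93.9 233.6] yaw 91.81 w 49.9 F [-0.6  0.  -1.2] q [ -2.  20.  91.   0.  69. -94.]
shift cm [ 0.01 -0.02  0.02] turn None
[[573.9, 30.7], [584.0, 31.7], [549.9, 151.0], [549.5, 166.4], [549.7, 178.3], [549.6, 188.9], [549.1, 198.9], [549.3, 206.4], [550.3, 211.6], [554.3, 211.9], [557.9, 212.7], [562.9, 211.9], [567.0, 212.3]]
[[69.3, 212.7], [71.0, 210.6], [73.7, 213.1], [75.7, 212.2], [77.7, 211.5], [80.0, 212.0], [82.1, 211.5], [84.3, 211.7], [86.5, 211.2], [88.7, 212.1], [90.9, 211.3], [93.0, 212.6], [95.2, 212.0], [97.4, 212.2], [99.5, 212.1], [101.6, 212.6], [103.9, 211.5], [106.0, 212.6], [108.3, 211.4], [110.5, 211.7], [112.7, 211.2], [114.8, 211.6], [117.0, 211.7]]
t 74.45 pos [559.9  93.9 233.6] yaw 91.81 w 49.9 F [-0.6  0.  -1.2] q [ -2.  20.  91.   0.  69. -94.]
shift cm [ 0.06 -0.25  8.36] turn -0.19
```

View pics/w51.png

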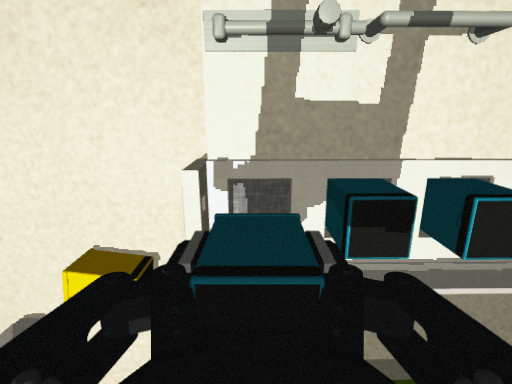

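servo_tool:
  deltas:
    - [[4.5,0.1,-0.25,3,-0.1],[4.5,0,0,3,0],[4.5,0,0,2,0],[4.5,0,0,0,0],[4.5,0,0,0,0]]

```text
t: 74.95
ee_pos: [557.8, 94.6, 154.3]
ee_rot: [0.695, 0.719, -0.0, -0.0]
ft_force: [1.1, 0.5, -1.5]
gripper_width: 49.4
```

```bash
python3 -c "
from h import *
go(557.5,94.7,126,92)"
```

```text
t 74.95 pos [557.8  94.6 154.3] yaw 92.0 w 49.4 F [ 1.1  0.5 -1.5] q [ -2.  25.  97.   0.  59. -94.]
shift cm [ 0.01 -0.03  2.83] turn 0.0
```

servo_tool:
  deltas:
    - [[4.5,0,0,0.3,0],[4.5,0,0,0.6,0],[4.5,0,0,0.6,0],[4.5,0,0,0.6,0],[4.5,0,0,0.4,0],[4.5,0,0,0.2,0],[4.5,0,0,0,0]]

```text
t: 75.65
ee_pos: [557.9, 94.6, 127.3]
ee_rot: [0.694, 0.72, 0.0, 0.0]
ft_force: [-0.0, -0.8, -1.8]
gripper_width: 49.5
```

servo_tool:
  deltas:
    - [[4.5,0,0,0.1,0],[4.5,0,0,0,0],[5.4,0,0,0,0],[5.7,0,0,0,0],[5.7,0,0,-1.5,0],[5.7,0,0,-4,0],[5.7,0,0,-5,0],[5.7,0,0,-5,0]]

```text
t: 76.45
ee_pos: [557.3, 94.5, 282.3]
ee_rot: [0.694, 0.72, -0.001, -0.001]
ft_force: [0.6, 0.9, 0.7]
gripper_width: 57.3
```

```bash
python3 -c "
from h import *
im,d,o=grab('wrist','w52');go(416,227,300,2);P=cloud('wrist',d,o)
for y0 in (95,185,275,366):
  m=(P[...,2]>98)&(P[...,2]<115)&(P[...,0]<620)&(P[...,0]>500)&(abs(P[...,1]-y0)<40)
  q=P[m];print(m.sum(),np.percentile(q,1,0).round(1),np.percentile(q,99,0).round(1))
im,d,o=grab('side','s52');crop(im,180,120,360,260,4,'s52c')
"
```

```text
t 76.5 pos [560.8  94.6 292.1] yaw 92.08 w 56.9 F [ 2.9 -0.7  6.8] q [ -2.  17.  87.  -0.  75. -94.]
shift cm [ 13.76 -13.97  -1.  ] turn 90.08
2994 [548.   69.4 101.2] [597.7 118.9 107.4]
3059 [545.9 159.7  99.9] [595.3 209.5 107.3]
3155 [543.6 250.9  98.7] [593.3 300.6 107.4]Traceback (most recent call last):
  File "<string>", line 6, in <module>
    q=P[m];print(m.sum(),np.percentile(q,1,0).round(1),np.percentile(q,99,0).round(1))
                         ~~~~~~~~~~~~~^^^^^^^
    return _quantile_unchecked(
        a, q, axis, out, overwrite_input, method, keepdims, weights)
    return _ureduce(a,
                    func=_quantile_ureduce_func,
    ...<5 lines>...
                    overwrite_input=overwrite_input,
                    method=method)
    r = func(a, **kwargs)
    result = _quantile(arr,
                       quantiles=q,
    ...<2 lines>...
                       out=out,
                       weights=wgt)
    slices_having_nans = np.isnan(arr[-1, ...])
                                  ~~~^^^^^^^^^
IndexError: index -1 is out of bounds for axis 0 with size 0
```

View pics/w52.png

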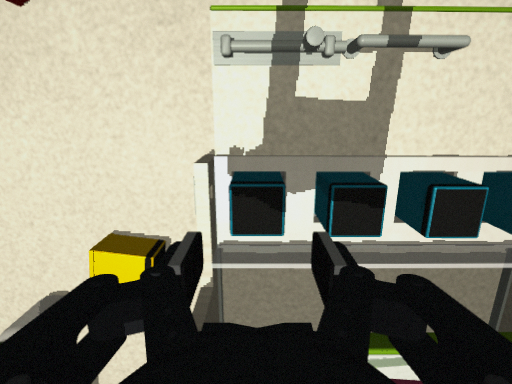

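servo_tool:
  deltas:
    - [[4,4.6,-4.6,0,0],[4,4.6,-4.6,0,0],[4,4.5,-4.7,0,8.5],[4,0,0,0,8.5],[4,0,0,0,8.5],[4,0,0,0,8.5],[4,0,0,0,8.5],[4,0,0,0,8.5]]

```text
t: 77.3
ee_pos: [448.3, 195.0, 280.9]
ee_rot: [0.937, 0.35, -0.0, -0.0]
ft_force: [-0.1, -0.1, -0.6]
gripper_width: 40.0
```

servo_tool:
  deltas:
    - [[4,0,0,0,8.5],[4,0,0,0,8.5],[4,0,0,0,8.5],[4,0,0,0,8.5],[4,0,0,0,5],[4,0,0,0,0],[4,0,0,0,0]]

```text
t: 78.0
ee_pos: [448.4, 194.9, 281.0]
ee_rot: [1.0, 0.022, -0.0, 0.0]
ft_force: [0.4, -0.2, -0.0]
gripper_width: 39.8
```

```bash
python3 -c "
from h import *
im,d,o=grab('wrist','w53');knobs(cloud('wrist',d,o),390,450);go(416,226.3,131,2)
im,d,o=grab('side','s53');crop(im,180,120,360,260,4,'s53c')
"
```

```text
handle 1075 [422.4 228.8  78.8] [416.  177.   74.1] [428.3 275.5  81.9] ((422.1811218261719, 226.27012634277344), (9.91472053527832, 98.48675537109375), 2.009176254272461)
knob 205 [425.5 138.7  90.3] [418.1 130.   85. ] [433.1 145.6  92.2]
t 78.05 pos [448.4 194.9 281.1] yaw 2.46 w 39.9 F [1.  0.9 0.3] q [10. 10. 98.  0. 72.  8.]
shift cm [-3.1  -3.27 15.01] turn 0.46
```

View pics/s53c.png

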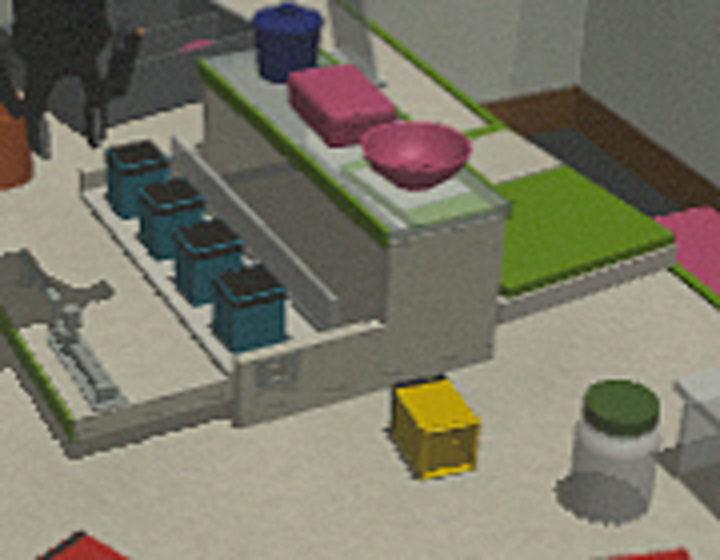

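servo_tool:
  deltas:
    - [[4,-1.3,-1.6,2,0],[4,-1.25,-1.6,3,0.4],[4,0,0,4,0],[4,0,0,4,0],[4,0,0,2,0],[4,0,0,0,0],[4,0,0,0,0]]

```text
t: 78.8
ee_pos: [422.0, 225.9, 131.6]
ee_rot: [1.0, 0.017, -0.0, 0.0]
ft_force: [-1.2, -0.2, -0.4]
gripper_width: 39.9
```

```bash
python3 -c "
from h import *
go(422,226.3,130.5,2)
"
```

```text
t 78.8 pos [422.  225.9 131.6] yaw 1.97 w 39.9 F [-1.2 -0.2 -0.4] q [ 15.  19. 110.   0.  51.  13.]
shift cm [ 0.   -0.04  0.11] turn -0.03
```

servo_tool:
  deltas:
    - [[0.6,0,0,0,0],[0.6,0,0,0,0],[0.6,0,0,0,0],[0.6,0,0,0,0],[0.6,0.4,0,0,0],[0.6,0.8,0,0,0],[0.6,1,0,0,0],[0.6,1,0,0,0]]
  newtons: 40

```text
t: 79.6
ee_pos: [454.0, 227.2, 132.8]
ee_rot: [1.0, 0.017, 0.001, -0.0]
ft_force: [-1.9, 0.5, 8.3]
gripper_width: 8.3
```

servo_tool:
  deltas:
    - [[0.6,1.2,0,0,0],[0.6,1.2,0,0,0],[0.6,1.2,0,0,0],[0.6,1.2,0,0,0],[0.6,1.2,0,0,0],[0.6,1.2,0,0,0],[0.6,1.2,0,0,0],[0.6,1.0,0,0,0]]

```text
t: 80.4
ee_pos: [548.2, 230.5, 132.8]
ee_rot: [1.0, 0.017, 0.001, -0.0]
ft_force: [-2.9, 0.5, 5.8]
gripper_width: 8.3
```

```bash
python3 -c "
from h import *
go(566,231.3,131,2)
"
```

```text
t 80.4 pos [548.2 230.5 132.8] yaw 1.94 w 8.3 F [-2.9  0.5  5.8] q [12. 28. 94.  0. 58. 10.]
shift cm [ 1.78 -0.02  0.18] turn -0.06
```

servo_tool:
  deltas:
    - [[0.6,0.8,0,0,0],[0.6,0.5,0,0,0],[0.6,0.4,0,0,0],[0.6,0.3,0,0,0],[0.6,0.2,0,0,0],[0.6,0,0,0,0],[0.6,0,0,0,0]]

```text
t: 81.1
ee_pos: [567.0, 231.2, 132.8]
ee_rot: [1.0, 0.017, -0.002, -0.0]
ft_force: [-11.4, 0.4, 12.4]
gripper_width: 8.2
```

servo_tool:
  deltas:
    - [[0.6,0.2,0,0,0],[0.6,0,0,0,0],[0.6,0,0,0,0]]

```text
t: 81.4
ee_pos: [567.3, 231.2, 132.8]
ee_rot: [1.0, 0.017, -0.004, 0.0]
ft_force: [-15.3, -0.9, 17.5]
gripper_width: 8.5
```

servo_tool:
  deltas:
    - [[3,0,0,0,0],[3,0,0,0,0],[3,0,0,-2,0],[4,0,0,-4,0],[4,-2,0,-4,0],[4,-2,0,-4,-8.5],[4,0,0,0,-8.5],[4,0,0,0,-8.5]]

```text
t: 82.2
ee_pos: [532.2, 229.8, 273.8]
ee_rot: [0.971, 0.24, 0.003, 0.0]
ft_force: [0.3, -0.4, -0.4]
gripper_width: 39.9
```

servo_tool:
  deltas:
    - [[4,0,0,0,-8.5],[4,0,0,0,-8.5],[4,0,0,0,-8.5],[4,0,0,0,-8.5],[4,0,0,0,-8.5],[4,0,0,0,-8.5],[4,0,0,0,-8.5],[4,0,0,0,-5]]

```text
t: 83.0
ee_pos: [532.1, 229.5, 271.4]
ee_rot: [0.693, 0.721, 0.0, 0.0]
ft_force: [-0.4, -0.2, -0.0]
gripper_width: 40.1
```

```bash
python3 -c "
from h import *
im,d,o=grab('wrist','w54');knobs(cloud('wrist',d,o));go(570,143,140,92)
"
```

```text
handle 1001 [564.8 230.4  78.3] [559.7 181.3  71.1] [571.3 280.6  81.8] ((565.4766235351562, 230.9415283203125), (9.049413681030273, 99.3443374633789), 2.0013787746429443)
knob 233 [568.3 142.6  90.2] [561.5 135.   85. ] [576.8 149.7  92.1]
t 83.05 pos [532.  229.5 271.4] yaw 92.38 w 39.7 F [ 0.6 -0.6  0.1] q [ 12.  19.  87.  -0.  74. -80.]
shift cm [-8.8   3.42 13.14] turn 0.38
```

View pics/w54.png

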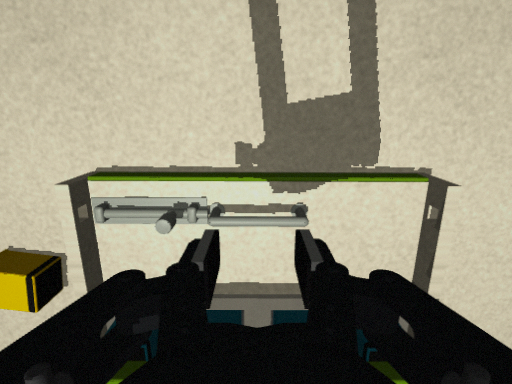

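servo_tool:
  deltas:
    - [[4,-4.3,1.8,3,0.3],[4,-4.4,1.9,3,0],[4,0,0,3,0],[4,0,0,3,0],[4,0,0,0.9,0],[4,0,0,0,0],[4,0,0,0,0]]
  newtons: 30

```text
t: 83.75
ee_pos: [567.9, 153.3, 149.9]
ee_rot: [0.697, 0.717, 0.001, 0.001]
ft_force: [-0.9, 0.3, -0.2]
gripper_width: 39.7
```

```bash
python3 -c "
from h import *
go(570,142.8,140,92)
"
```

```text
t 83.75 pos [567.9 153.3 149.9] yaw 91.63 w 39.7 F [-0.9  0.3 -0.2] q [  4.  27.  94.  -0.  59. -87.]
shift cm [-1.05  0.18  0.99] turn -0.37
```

servo_tool:
  deltas:
    - [[4,-1.05,0.15,0,-0.3],[4,0,0,0.9,0],[4,0,0,0,0],[1.2,0,0,0,0],[1.2,0,0,0,0],[1.2,0,0,0,0],[1.2,0,0,0,0]]

```text
t: 84.45
ee_pos: [568.8, 142.6, 139.9]
ee_rot: [0.695, 0.719, 0.0, 0.0]
ft_force: [-0.8, -0.1, 1.3]
gripper_width: 14.7
```

servo_tool:
  deltas:
    - [[1.2,-0.6,0,0,0],[1.2,-0.8,0,0,0],[1.2,-0.8,0,0,0],[1.2,-0.6,0,0,0],[1.2,0,0,0,0],[1.2,0,0,0,0]]

```text
t: 85.05
ee_pos: [569.8, 113.5, 139.8]
ee_rot: [0.695, 0.719, -0.0, 0.0]
ft_force: [-1.5, -2.2, 3.3]
gripper_width: 14.7
```

servo_tool:
  deltas:
    - [[1.2,-0.3,0,0,0],[1.2,-0.2,0,0,0],[1.2,-0.2,0,0,0],[1.2,-0.2,0,0,0],[1.2,0,0,0,0],[1.2,0,0,0,0]]

```text
t: 85.65
ee_pos: [570.1, 107.2, 139.8]
ee_rot: [0.695, 0.719, 0.001, -0.001]
ft_force: [-0.7, 8.4, 3.3]
gripper_width: 14.7
```

servo_tool:
  deltas:
    - [[1.2,-0.2,0,0,0],[1.2,-0.1,0,0,0],[1.2,0,0,0,0],[1.2,0,0,0,0]]

```text
t: 86.05
ee_pos: [570.1, 106.7, 139.7]
ee_rot: [0.695, 0.719, 0.003, -0.002]
ft_force: [-0.7, 18.4, 3.2]
gripper_width: 14.5
```

servo_tool:
  deltas:
    - [[1.2,0.3,0,0,0],[4,0,0,0,0],[4,0,0,0,0],[4,0,0,-2,0],[4,0,0,-4,0],[4,0,-2,-4,0],[4,1,-2,-4,0],[4,0,0,0,0]]

```text
t: 86.85
ee_pos: [530.4, 114.3, 285.5]
ee_rot: [0.695, 0.719, 0.003, 0.003]
ft_force: [1.5, -0.4, -0.3]
gripper_width: 40.4
```

```bash
python3 -c "
from h import *
im,d,o=grab('wrist','w55');knobs(cloud('wrist',d,o));go(570,143,140,92)
crop(im,60,130,360,330,2.6,'w55c')
im,d,o=grab('side','s55');crop(im,180,120,360,260,4,'s55c')
"
```

```text
handle 959 [565.3 229.5  78.2] [559.7 180.8  71. ] [572.2 279.8  81.7] ((566.1448364257812, 230.3079833984375), (10.526822090148926, 99.11074829101562), 1.5791233777999878)
knob 202 [569.5 106.9  90.2] [562.5  99.2  85.3] [577.4 114.3  92.2]
t 86.9 pos [530.4 113.9 282.8] yaw 91.94 w 40.2 F [ 0.3 -0.4 -0.6] q [  0.  15.  91.  -0.  74. -92.]
shift cm [ 2.78  3.97 14.3 ] turn -0.06
```

View pics/w55c.png

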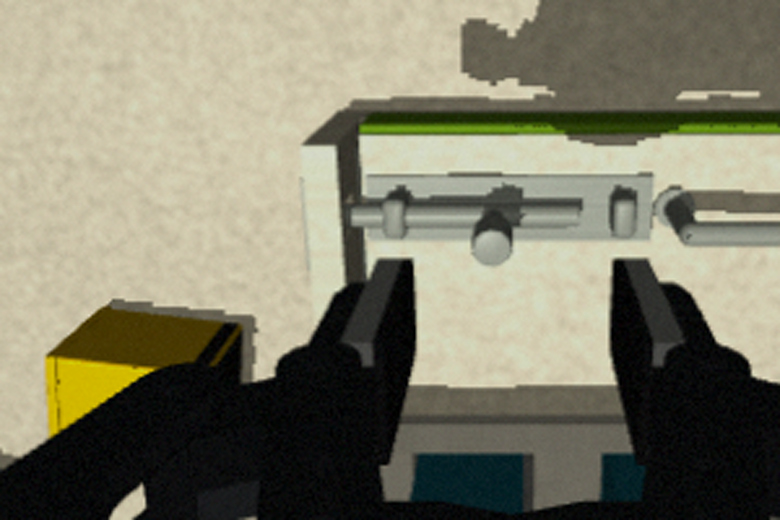

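View pics/s55c.png

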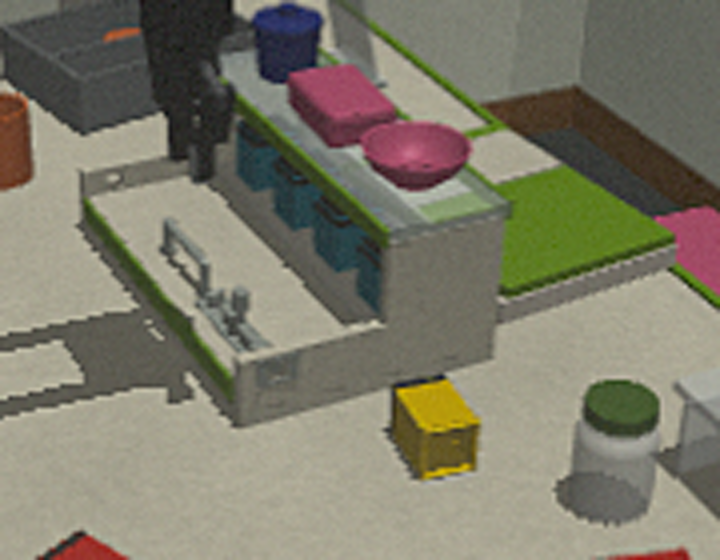

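```bash
python3 -c "
from station import robot
print(robot.get_obs()['t'],robot.job_done())"
```

```text
the job is handed in; nothing more can be done
86.95 None
```

All four teal tumblers are standing rim down, one in each pocket of the riser's tray. The tray is pushed home, the bolt is shot, and the job was handed in at 87 s.

**How I did it:**
- I drew the bolt back about 32 mm and pulled the tray out about 150 mm, until it hit its stop.
- The tool cannot tilt, so I gripped each tumbler near its base. I then turned it upright by pressing its rim against the top edge of the right-hand wing.
- Each tumbler then went into its own pocket.

**What the last checks showed:**
- **Tumblers:** three tops read about 105 mm high in their pockets just after the last one went in. The check on the farthest (left) pocket failed in that last picture because it was partly out of view, but it had read the same in the two pictures before. The final side picture shows them upright under the clear top.
- **Tray:** it stopped against about 15 N, and the handle is back within 1 mm of where it started.
- **Bolt:** it stopped against about 18 N after about 35 mm of travel, with the rod in the wing.

**What went differently:**
- The first two tumblers slipped over the wing's edge once while I was turning them, so I redid the turn.
- The tray had crept in about 5 mm while I loaded it.
- The knob now sits about 3 mm further out than at the start, so the bolt was probably not fully shot to begin with.
- I moved none of the other samples or look-alikes on purpose. The pictures show those in view unmoved, but I did not measure each one again.

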